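# Close the spice tins with the lever press

### The arm

A 6-joint arm with a two-finger parallel gripper is mounted at the origin on the work surface. World frame = base frame: x ahead of the robot, y to its left, z up, the work surface at z = 0. Lengths are in m, angles in rad, forces in N, time in s.
With the tool pointing down it reaches from about 0.35 to 0.975 m from the base axis. Payload 4.9 kg.
Tool frame: the origin (TCP) lies at the very end of the fingers, on their centre line; the grasp point (between the pads) lies 19 mm behind it; z points along the fingers, y is the line along which they close (so a half turn about z gives the same grasp; the last joint's range is limited). The gripper opens to 85 mm and grips with 20 to 120 N. Pads are 22 mm wide; open, the fingers measure 114 mm over their backs; the gripper's body (76 mm by 85 mm) begins 54 mm behind the grasp point. The pads swing forward as they close: fully open they stand 13 mm farther back than shut.
Start: joints at [0.999, 0.053, 1.613, -0, 1.476, -0.119], TCP at [0.273, 0.562, 0.192] pointing down, gripper open.
Joint ranges: [-3.01, 3.01], [-1.01, 2.22], [0.06, 2.58], [-1.02, 4.17], [0.09, 2.62], [-3.14, 3.14]. Speed limits (rad/s): [2.57, 2.57, 3.14, 3.14, 3.14, 3.14].

### API

Orientations are given as a unit quaternion [w, x, y, z].
In Python, from plant import manip gives the robot as it stands.
- The arm moves only by the tool send_rows, never from a script. Its argument "increments" is a list of rows, each an object of numbers: "claw": the closure, from -1 (fully open) to 1 (shut); "dx", "dy", "dz": the shift along the tool's x, y, z in units of 0.5 m (1.0 is 0.5 m); "yaw": the turn about the tool's z in units of 1.5 rad (1.0 is 1.5 rad). A call has 1 to 20 rows; each row is the pose to reach, as a shift and turn from the pose commanded when the call began, along the tool's axes at that moment; what a row does not reach only later rows make up. A row lasts 1/8 s, in which the tool goes at most 62.5 mm and 10.7 degrees, less where a joint would pass 70% of its speed; a pose out of reach is approached as far as the arm can. A call with a number of a shift or a turn outside -1 to 1 is refused whole. A call with a gripper value outside its range is refused whole. The fingers move at their own pace and stop on an object; the grip force is fixed at half the most. Time passes only in rows, so rows that repeat a pose let the fingers close. It gives the time, the measured TCP pose, the force, the opening and the grip force at its end, in the units of the state.
- manip.state(): the state, without advancing time (a new reading comes with each control period).
- manip.grab_frame(name): name is "scene" or "top" or "wrist"; returns the picture (420x560x3 uint8, red, green, blue); there is no depth.
- manip.camera_params(name): a dict with "camera_matrix" (3x3 intrinsics, pixels), "extrinsics" (4x4, takes a point from world to camera coordinates); the wrist camera has in their place "tool_from_camera" (4x4, takes a point from camera to tool coordinates, whose origin is the TCP and whose axes are the flange's). Camera axes: x right, y down, z forward; pixel columns grow to the right and rows downward; lengths in m; the calibration is good to about 2 mm. A picture is of the moment at which its call begins: read the wrist's pose just before it. camera_params takes no time and is no camera call.
- manip.job_done(): hands the job in; it is judged then, once.
The state is a dict: "time": time; "joint_pos": joint angles; "joint_vel": joint speeds; "joint_efforts": joint torques, N m; "tool_pos": TCP position; "tool_rot": TCP orientation; "contact_force": force on the tool from outside, world axes, zero at the start; "ft_torque": the same for the moment, N m; "gripper_width": opening from 0.0 (shut) to 1.0 (fully open); "grasp_force": force on a finger pad.
Only numpy, scipy, OpenCV 4.12 (cv2) and the standard library are available. Lean on these libraries where they do the work, as an engineer would, in place of code of your own. Each camera call takes 0.05 s, during which the arm holds its last target. There are 200 camera calls.

### The job

Close every spice tin that is there: stand it in the nest of the lid press, pull the lever right down so that the lid goes fully in, ease the lever back slowly up to its rest without letting it fly, then push the tin out of the nest with the ejector slide (do not press lids by hand, and do not touch a closed tin that is still in the nest). Stand each closed tin upright on the teak plank, with the lever and the ejector fully home at the end, and leave the bowls, jar and funnel where they are.

Things in the scene. Friction and masses are not known exactly. Their poses are not given: they have to be found in the camera images.
- press: Fixed lid press, grey base plate 15 mm thick. Origin under the nest's centre, on the counter; x points from nest to lever hinge, y along the nest's channel to its open end where tins come out. Channel: two walls 10 mm high, 62 mm long, 52 mm apart (x = +-26); its closed end is the ejector's pusher. Plate: x -70 to 155, y -65 to 100 mm. Hinge posts at x = 110, y = +-74 mm, 65 mm high.
- nest (a point): Centre of the nest's floor (15 mm above the counter), straight below the press pad when the lever is down; axes as the press. A tin stands here to be pressed.
- lever_hinge (a point): Middle of the lever's hinge axis (along the press's y), 110 mm from the nest along the press's x, 48 mm above the counter.
- lever_grip (a point): Middle of the black round cross bar at the lever's end, 14 mm thick, 120 mm long between two side rods; grip it across, in the middle. With the lever up it is 200 mm above the hinge and 30 mm beyond it (press x); with the lever down 200 mm from the hinge towards the robot and 30 mm above it.
- lever (a joint): Lever angle, rad: 0 upright (home, sprung), grows to 1.57 as the bar is pulled over towards the robot and down; at 1.57 the pad has pressed a tin's lid fully in. Bar force about 5 N, some 15 N while a lid goes in. Let go, it flies back.
- ejector_thumb (a point): Centre of the outer face of the ejector's black upright thumb plate, 40 mm wide (press x), 50 mm high (19 to 69 mm above the counter), 136 mm from the nest centre on the press's -y side when home.
- ejector (a joint): Ejector slide, m: 0 home (held by a spring, 2 to 5 N), grows to 0.060 as the thumb plate is pushed along the press's +y; its pusher then shoves the tin some 57 mm out of the nest, onto the open end of the base plate.
- plank: Narrow teak plank lying on the counter, fixed, 400 x 120 mm, 14 mm thick. Origin on the counter under the middle of its clear part; x along its length: it reaches from x = -130 to +270 mm, y = +-60 mm. A katori stands on it at about x = 180 mm.
- katori1: Steel bowl, 80 mm wide, 34 mm high, on the plank; a bystander. Origin at the centre of its underside.
- katori2: Steel bowl, 84 mm wide, 36 mm high, on the counter; a bystander. Origin at the centre of its underside.
- spice_jar: Closed glass spice jar, 48 mm wide, 75 mm high; a bystander. Origin at the centre of its underside.
- funnel: Red plastic funnel standing mouth down, 84 mm wide, 85 mm high; a bystander. Origin at the centre of its underside.
- tin1: Round steel spice tin, 46 mm across, body 32 mm high, about 115 g, with a press-in lid (disc 36 mm across) standing 9 mm above its rim while open and 1 mm when pressed in. Origin at the centre of its underside, z up. Take it by its body, not by the lid. May be absent.
- close1 (a joint): How far the lid of tin1 is pressed in, m: 0 open, 0.008 fully in (it stays; needs about 18 N).
- lid1: The lid disc of tin1, 36 mm across; its origin is at the tin's underside centre while open and sinks with the lid.
- tin2: Round steel spice tin, 46 mm across, body 32 mm high, about 115 g, with a press-in lid (disc 36 mm across) standing 9 mm above its rim while open and 1 mm when pressed in. Origin at the centre of its underside, z up. Take it by its body, not by the lid. May be absent.
- close2 (a joint): How far the lid of tin2 is pressed in, m: 0 open, 0.008 fully in (it stays; needs about 18 N).
- lid2: The lid disc of tin2, 36 mm across; its origin is at the tin's underside centre while open and sinks with the lid.
- tin3: Round steel spice tin, 46 mm across, body 32 mm high, about 115 g, with a press-in lid (disc 36 mm across) standing 9 mm above its rim while open and 1 mm when pressed in. Origin at the centre of its underside, z up. Take it by its body, not by the lid. May be absent.
- close3 (a joint): How far the lid of tin3 is pressed in, m: 0 open, 0.008 fully in (it stays; needs about 18 N).
- lid3: The lid disc of tin3, 36 mm across; its origin is at the tin's underside centre while open and sinks with the lid.
- tin4: Round steel spice tin, 46 mm across, body 32 mm high, about 115 g, with a press-in lid (disc 36 mm across) standing 9 mm above its rim while open and 1 mm when pressed in. Origin at the centre of its underside, z up. Take it by its body, not by the lid. May be absent.
- close4 (a joint): How far the lid of tin4 is pressed in, m: 0 open, 0.008 fully in (it stays; needs about 18 N).
- lid4: The lid disc of tin4, 36 mm across; its origin is at the tin's underside centre while open and sinks with the lid.
There are look-alikes about, which are no part of the job. Leave any blue look-alike of the tin3 alone.

How it is judged:
By the outcome, as a careful person would: the job done as asked, in the order asked, and still so for the second after the job is handed in, with the robot touching nothing.
Of tin1, tin2, tin3, tin4 only 2 to 3 are there at a start; the rules pass over those that are not, and their reading is None.
At some moment in a run one of tin1, tin2, tin3, tin4 may be knocked a few centimetres aside while the robot is not near it.
It also fails if it takes over 210 s, if anything falls off the work surface, if the arm or the gripper's body presses on something with over 40 N, if the wrist force passes 120 N, or if a joint passes its speed limit or range.

## Working session

There is one attempt and no reset: what is moved stays moved. The work goes in short steps, Python scripts to look and compute and a tool call to move; the robot and the scene stay as the last step left them, time stands still between calls to the robot, and variables do not carry over. Pictures are saved under pics/ and viewed, at most 14 in all, crops included, and the job is handed in when it is done.

Besides the shell and the picture viewer there is one more tool, called after ">>>" as name(argument=value, ...), one argument or row to a line, values as JSON. send_rows: Moves the arm, as the interface text tells. Shifts and turns lie within -1 to 1; 1 stands for 0.5 m of shift or 1.5 rad of turn. Its arguments: {"type":"object","properties":{"increments":{"type":"array","items":{"type":"object","properties":{"claw":{"type":"number"},"dx":{"type":"number"},"dy":{"type":"number"},"dz":{"type":"number"},"yaw":{"type":"number"}}}}},"required":["increments"]}

```bash
mkdir -p pics; cat > h.py <<'E'
from plant import manip
import numpy as np, cv2
def grab(n,f):
    im=manip.grab_frame(n); cv2.imwrite('pics/'+f,cv2.cvtColor(im,cv2.COLOR_RGB2BGR)); return im
def ray(n,uv):
    p=manip.camera_params(n); K=np.array(p['camera_matrix']); E=np.array(p['extrinsics'])
    d=E[:3,:3].T@np.linalg.inv(K)@np.array([uv[0],uv[1],1.]); o=-E[:3,:3].T@E[:3,3]; return o,d
def plane(n,uv,z):
    o,d=ray(n,uv); return o+d*(z-o[2])/d[2]
def proj(n,P):
    p=manip.camera_params(n); K=np.array(p['camera_matrix']); E=np.array(p['extrinsics'])
    q=K@(E[:3,:3]@np.array(P,float)+E[:3,3]); return q[:2]/q[2]
E
python3 - <<'E'
from h import *
s=manip.state(); print({k:np.round(v,3).tolist() for k,v in s.items()})
a=grab('top','top0.png'); b=grab('scene','scene0.png')
for n in('top','scene'):
    p=manip.camera_params(n); print(n,np.round(p['camera_matrix'],1).tolist(),np.round(p['extrinsics'],3).tolist())
print(manip.camera_params('wrist'))
E
```

```text
{'time': 0.0, 'joint_pos': [0.999, 0.053, 1.614, -0.0, 1.476, -0.119], 'joint_vel': [0.002, -0.001, -0.001, 0.0, -0.001, 0.0], 'joint_efforts': [-0.0, -39.367, -37.019, -0.0, 0.007, -0.0], 'tool_pos': [0.273, 0.561, 0.191], 'tool_rot': [-0.0, 0.224, 0.974, -0.001], 'contact_force': [-0.81, 0.169, -0.479], 'ft_torque': [0.025, -0.009, 0.029], 'grasp_force': 0.0, 'gripper_width': 1.003}
top [[436.0, 0.0, 284.7], [0.0, 436.0, 208.1], [0.0, 0.0, 1.0]] [[0.011, -1.0, -0.007, -0.033], [-0.99, -0.01, -0.142, 0.535], [0.142, 0.009, -0.99, 1.104], [0.0, 0.0, 0.0, 1.0]]
scene [[473.5, 0.0, 283.3], [0.0, 473.5, 205.0], [0.0, 0.0, 1.0]] [[-0.39, 0.921, -0.001, 0.238], [0.65, 0.275, -0.709, -0.214], [-0.652, -0.277, -0.705, 1.672], [0.0, 0.0, 0.0, 1.0]]
{'camera_matrix': array([[327.97474797,   0.        , 287.4357696 ],
       [  0.        , 327.97474797, 204.66829241],
       [  0.        ,   0.        ,   1.        ]]), 'tool_from_camera': array([[ 4.17565036e-04, -9.61985101e-01, -2.73101614e-01,
         6.88861862e-02],
       [ 9.99999379e-01,  1.19577978e-04,  1.10776549e-03,
        -8.41018344e-04],
       [-1.03299696e-03, -2.73101907e-01,  9.61984554e-01,
        -1.81044361e-01],
       [ 0.00000000e+00,  0.00000000e+00,  0.00000000e+00,
         1.00000000e+00]])}
```

View pics/top0.png

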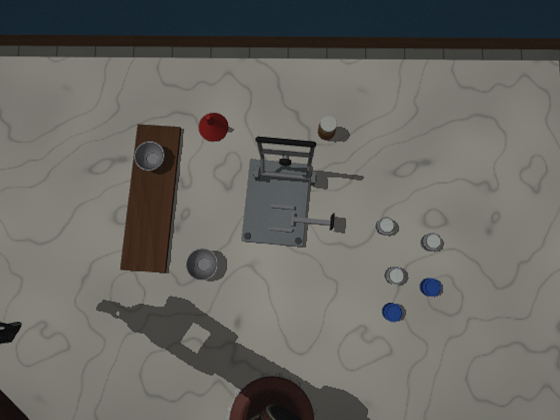

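View pics/scene0.png

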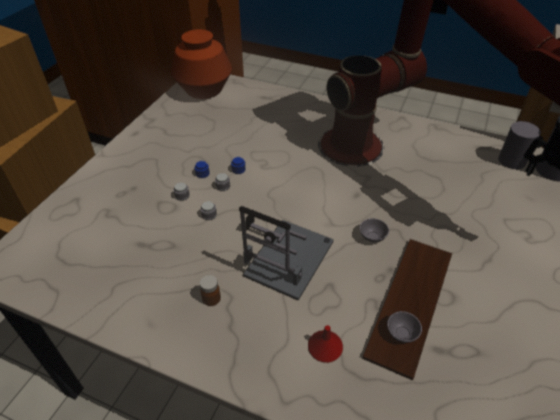

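```bash
python3 - <<'E'
from h import *
im=cv2.imread('pics/top0.png')
c=im[110:260,225:450]; c=cv2.resize(c,None,fx=3.5,fy=3.5,interpolation=cv2.INTER_CUBIC); c=cv2.convertScaleAbs(c,alpha=1.5); cv2.imwrite('pics/c1.png',c)
c=im[200:330,365:460]; c=cv2.resize(c,None,fx=4.5,fy=4.5,interpolation=cv2.INTER_CUBIC); c=cv2.convertScaleAbs(c,alpha=1.3);cv2.imwrite('pics/c2.png',c)
for uv in [(387,226),(432,242),(396,276),(431,287),(393,312)]:
    print(uv,plane('top',uv,.036).round(3))
hsv=cv2.cvtColor(im,cv2.COLOR_BGR2HSV)
m=((hsv[...,0]<20)&(hsv[...,1]>90)&(hsv[...,2]>40)).astype('uint8'); m[:110]=0;m[290:]=0;m[:,:110]=0;m[:,195:]=0
cs,_=cv2.findContours(m,0,2); k=max(cs,key=cv2.contourArea); r=cv2.boxPoints(cv2.minAreaRect(k))
print('plank',[plane('top',p,.014)[:2].round(3).tolist() for p in r])
E
```

```text
(387, 226) [ 0.491 -0.294  0.036]
(432, 242) [ 0.451 -0.409  0.036]
(396, 276) [ 0.362 -0.314  0.036]
(431, 287) [ 0.336 -0.402  0.036]
(393, 312) [ 0.272 -0.304  0.036]
plank [[0.373, 0.404], [0.774, 0.384], [0.761, 0.263], [0.362, 0.288]]
```

View pics/c1.png

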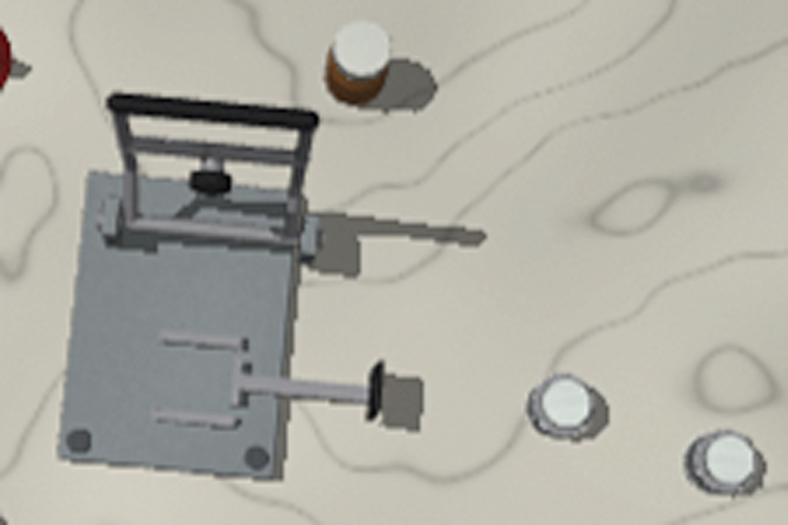

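View pics/c2.png

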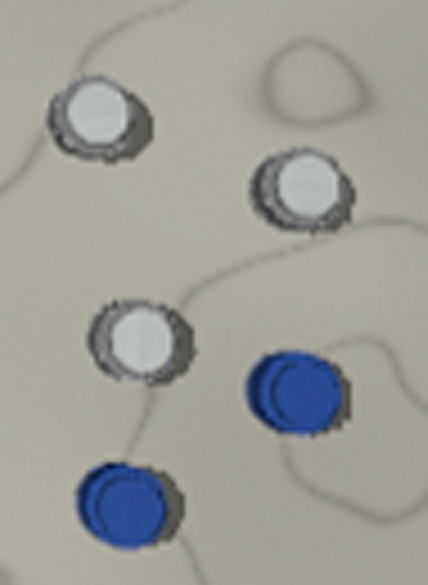

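```bash
cat >> h.py <<'E'
def tins(n='top',z=.041,roi=(195,300,360,460),im=None):
    if im is None: im=manip.grab_frame(n)
    hsv=cv2.cvtColor(im,cv2.COLOR_RGB2HSV); m=((hsv[...,2]>175)&(hsv[...,1]<40)).astype('uint8')
    k=np.zeros_like(m); k[roi[0]:roi[1],roi[2]:roi[3]]=1; m*=k
    _,_,st,c=cv2.connectedComponentsWithStats(m)
    return [(int(s[4]),p.round(1).tolist(),plane(n,p,z)[:2].round(4).tolist()) for s,p in zip(st[1:],c[1:]) if s[4]>25]
E
python3 - <<'E'
from h import *
from scipy.optimize import least_squares
im=cv2.cvtColor(cv2.imread('pics/top0.png'),cv2.COLOR_BGR2RGB)
hs=cv2.cvtColor(im,cv2.COLOR_RGB2HSV); print(hs[226,387],hs[215,410])
print(tins(im=im))
pts=[((92,172),(.155,.1,.015)),((60,460),(-.07,.1,.015)),((280,478),(-.07,-.065,.015))]
pts=[((225+a/3.5,110+b/3.5),P) for (a,b),P in pts]
mid=lambda a,b:(225+a/3.5,110+b/3.5)
pts.append((mid((112+315)/2,(102+120)/2),(.14,0,.248)))
def T(q,P): c,s=np.cos(q[2]),np.sin(q[2]); return [q[0]+c*P[0]-s*P[1],q[1]+s*P[0]+c*P[1],P[2]]
f=lambda q:np.concatenate([proj('top',T(q,P))-uv for uv,P in pts])
r=least_squares(f,[.5,-.05,0]); print(r.x,f(r.x).round(1)); q=r.x
for P in [(.026,0,.025),(-.026,0,.025),(0,-.136,.069),(0,-.136,.04),(.14,0,.248),(.02,-.136,.069),(-.02,-.136,.069)]:
    a=proj('top',T(q,P)); print(P,np.round(T(q,P),4),((a-[225,110])*3.5).round(0))
print('scene',[proj('scene',T(q,P)).round(0).tolist() for P in [(-.07,.1,.015),(-.07,-.065,.015),(.14,0,.248),(.155,.1,.015)]])
E
```

```text
[ 66   9 146] [ 21  19 133]
[]
[ 0.51085411 -0.0210603  -0.0724913 ] [-0.7 -0.3  0.4 -0.1 -0.3 -0.   0.5  0.3]
(0.026, 0, 0.025) [ 0.5368 -0.0229  0.025 ] [204. 343.]
(-0.026, 0, 0.025) [ 0.4849 -0.0192  0.025 ] [198. 412.]
(0, -0.136, 0.069) [ 0.501  -0.1567  0.069 ] [387. 386.]
(0, -0.136, 0.04) [ 0.501  -0.1567  0.04  ] [383. 390.]
(0.14, 0, 0.248) [ 0.6505 -0.0312  0.248 ] [215. 112.]
(0.02, -0.136, 0.069) [ 0.521  -0.1582  0.069 ] [389. 358.]
(-0.02, -0.136, 0.069) [ 0.4811 -0.1553  0.069 ] [385. 413.]
scene [[333.0, 237.0], [281.0, 218.0], [264.0, 216.0], [298.0, 296.0]]
```

>>> send_rows(
  increments=[
    {"dx": -0.1,"dy": -0.1,"dz": -0.12,"yaw": 0.1,"claw": -1},
    {"dx": -0.2,"dy": -0.2,"dz": -0.12,"yaw": 0.2,"claw": -1},
    {"dx": -0.3,"dy": -0.3,"dz": -0.12,"yaw": 0.3,"claw": -1},
    {"dx": -0.4,"dy": -0.4,"dz": -0.12,"yaw": 0.4,"claw": -1},
    {"dx": -0.5,"dy": -0.5,"dz": -0.12,"yaw": 0.5,"claw": -1},
    {"dx": -0.6,"dy": -0.6,"dz": -0.12,"yaw": 0.6,"claw": -1},
    {"dx": -0.7,"dy": -0.7,"dz": -0.12,"yaw": 0.7,"claw": -1},
    {"dx": -0.8,"dy": -0.8,"dz": -0.12,"yaw": 0.793,"claw": -1},
    {"dx": -0.862,"dy": -0.87,"dz": -0.12,"yaw": 0.793,"claw": -1},
    {"dx": -0.862,"dy": -0.87,"dz": -0.12,"yaw": 0.793,"claw": -1},
    {"dx": -0.862,"dy": -0.87,"dz": -0.12,"yaw": 0.793,"claw": -1},
    {"dx": -0.862,"dy": -0.87,"dz": -0.12,"yaw": 0.793,"claw": -1},
  ],
)

```text
time: 1.6
tool_pos: [0.4704, -0.0176, 0.2513]
tool_rot: [-0.001, 0.732, 0.681, -0.0]
contact_force: [-0.6, -0.6, 0.3]
gripper_width: 1.0
grasp_force: 0.0
```

```bash
cat >> h.py <<'E'
from scipy.spatial.transform import Rotation as R
O=np.array([.5109,-.0211]); Y=-.0725
def top(xy): d=np.array(xy)[:2]-O; c,s=np.cos(Y),np.sin(Y); return np.array([c*d[0]+s*d[1],-s*d[0]+c*d[1]])  # world->press
def tow(p): c,s=np.cos(Y),np.sin(Y); return O+np.array([c*p[0]-s*p[1],s*p[0]+c*p[1]])
def pose():
    s=manip.state(); w=s['tool_rot']; Rm=R.from_quat([w[1],w[2],w[3],w[0]]).as_matrix(); return np.array(s['tool_pos']),Rm,s
def wrist_cam():
    p,Rm,_=pose(); C=manip.camera_params('wrist'); T=np.array(C['tool_from_camera']); return np.array(C['camera_matrix']),Rm@T[:3,:3],p+Rm@T[:3,3]
def wplane(cam,uv,z):
    K,Rc,o=cam; d=Rc@np.linalg.inv(K)@np.array([uv[0],uv[1],1.]); return o+d*(z-o[2])/d[2]
def wproj(cam,P):
    K,Rc,o=cam; q=K@Rc.T@(np.array(P)-o); return q[:2]/q[2]
def delta(P):  # world target -> tool shift units
    p,Rm,_=pose(); return (Rm.T@(np.array(P)-p)/.5).round(3)
def show():
    p,Rm,s=pose(); print('t',round(s['time'],2),'tcp',p.round(4),'press',top(p).round(4),'yawerr',round(np.arctan2(Rm[1,1],Rm[0,1])-Y,4),'F',np.round(s['contact_force'],1),'w',round(s['gripper_width'],3),'g',round(s['grasp_force'],1))
def tins(n='top',z=.041,roi=(195,335,340,470),im=None):
    if im is None: im=manip.grab_frame(n)
    hsv=cv2.cvtColor(im,cv2.COLOR_RGB2HSV); m=((hsv[...,2]>136)&(hsv[...,1]<14)).astype('uint8')
    k=np.zeros_like(m); k[roi[0]:roi[1],roi[2]:roi[3]]=1; m=cv2.morphologyEx(m*k,cv2.MORPH_OPEN,np.ones((3,3),'uint8'))
    _,_,st,c=cv2.connectedComponentsWithStats(m)
    return [(int(s[4]),p.round(1).tolist(),plane(n,p,z)[:2].round(4).tolist(),top(plane(n,p,z)).round(4).tolist()) for s,p in zip(st[1:],c[1:]) if s[4]>40]
E
python3 - <<'E'
from h import *
show(); cam=wrist_cam(); a=grab('wrist','w1.png')
for P in [(-.07,.1,.015),(-.07,-.065,.015),(.026,.031,.025),(-.026,.031,.025),(0,0,.015),(0,-.136,.069)]:
    print(P,wproj(cam,[*tow(P),P[2]]).round(1))
for t in tins(im=cv2.cvtColor(cv2.imread('pics/top0.png'),cv2.COLOR_BGR2RGB)): print(t)
print('now')
for t in tins(): print(t)
E
```

```text
t 1.6 tcp [ 0.4704 -0.0176  0.2513] press [-0.0407  0.0005] yawerr 0.0002 F [-0.6 -0.6  0.3] w 1.0 g 0.0
(-0.07, 0.1, 0.015) [263.  85.]
(-0.07, -0.065, 0.015) [265.5 216.2]
(0.026, 0.031, 0.025) [341.8 144.1]
(-0.026, 0.031, 0.025) [299.4 144.1]
(0, 0, 0.015) [319.2 167.9]
(0, -0.136, 0.069) [320.3 284.3]
(117, [386.5, 224.7], [0.4938, -0.2914], [0.0025, -0.2709])
(116, [433.3, 240.8], [0.4533, -0.411], [-0.0292, -0.393])
(124, [396.3, 275.2], [0.3645, -0.3137], [-0.1248, -0.3024])
now
(123, [386.2, 224.2], [0.4951, -0.2909], [0.0038, -0.2702])
(107, [434.4, 240.3], [0.4545, -0.4138], [-0.0278, -0.3957])
(148, [396.1, 275.3], [0.3642, -0.3131], [-0.1252, -0.3019])
```

View pics/w1.png

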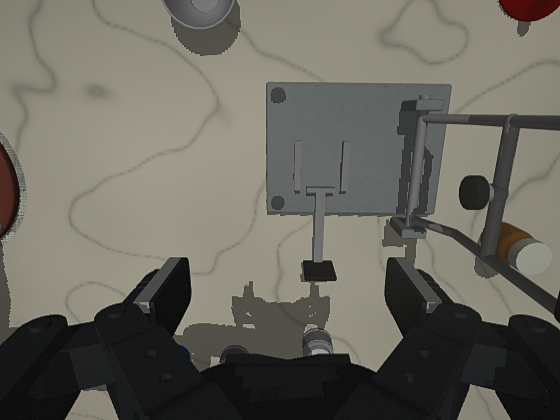

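```bash
python3 - <<'E'
from h import *
g=cv2.imread('pics/w1.png'); print(g[170,260:275].mean(1).round().tolist(), g[170,288:352].mean(1).round().tolist())
print('col 300',g[76:92,360].mean(1).round().tolist(), g[205:225,340].mean(1).round().tolist(),g[205:225,290].mean(1).round().tolist())
print('wall L',g[135:200,298].mean(1).round().tolist()); print('mid',g[175:200,310].mean(1).round().tolist())
cam=wrist_cam()
for uv,z in [((266,84),.015),((266.5,215),.015),((450,84),.015),((319,166),.025),((297,141),.025),((345.5,141),.025),((321,191),.025),((319,280),.04),((334,262),.069),((304,262),.069)]: print(uv,top(wplane(cam,uv,z)).round(4))
E
```

```text
[149.0, 150.0, 148.0, 150.0, 149.0, 152.0, 90.0, 87.0, 102.0, 102.0, 101.0, 101.0, 100.0, 100.0, 99.0] [102.0, 102.0, 102.0, 102.0, 103.0, 102.0, 89.0, 113.0, 110.0, 110.0, 110.0, 112.0, 95.0, 102.0, 101.0, 102.0, 103.0, 102.0, 103.0, 103.0, 101.0, 102.0, 102.0, 102.0, 104.0, 103.0, 103.0, 102.0, 103.0, 104.0, 104.0, 104.0, 104.0, 103.0, 103.0, 102.0, 102.0, 102.0, 103.0, 103.0, 104.0, 104.0, 104.0, 104.0, 103.0, 103.0, 104.0, 102.0, 103.0, 102.0, 105.0, 107.0, 51.0, 43.0, 100.0, 113.0, 110.0, 110.0, 109.0, 109.0, 106.0, 102.0, 104.0, 103.0]
col 300 [139.0, 140.0, 138.0, 139.0, 140.0, 142.0, 136.0, 95.0, 93.0, 99.0, 100.0, 100.0, 99.0, 99.0, 99.0, 99.0] [100.0, 100.0, 100.0, 100.0, 100.0, 102.0, 106.0, 86.0, 70.0, 79.0, 73.0, 132.0, 146.0, 144.0, 144.0, 144.0, 144.0, 144.0, 144.0, 144.0] [98.0, 99.0, 98.0, 98.0, 99.0, 101.0, 96.0, 71.0, 80.0, 75.0, 149.0, 151.0, 149.0, 149.0, 149.0, 147.0, 148.0, 149.0, 149.0, 148.0]
wall L [103.0, 103.0, 104.0, 105.0, 108.0, 80.0, 105.0, 111.0, 109.0, 109.0, 108.0, 109.0, 109.0, 108.0, 109.0, 110.0, 109.0, 109.0, 109.0, 109.0, 110.0, 109.0, 109.0, 110.0, 110.0, 108.0, 110.0, 108.0, 109.0, 109.0, 109.0, 109.0, 110.0, 111.0, 110.0, 110.0, 110.0, 110.0, 111.0, 110.0, 111.0, 111.0, 111.0, 111.0, 110.0, 111.0, 110.0, 110.0, 111.0, 111.0, 112.0, 111.0, 112.0, 112.0, 117.0, 85.0, 59.0, 53.0, 80.0, 101.0, 102.0, 100.0, 99.0, 100.0, 101.0]
mid [103.0, 105.0, 105.0, 104.0, 104.0, 103.0, 102.0, 102.0, 102.0, 103.0, 107.0, 80.0, 67.0, 110.0, 112.0, 111.0, 114.0, 94.0, 62.0, 58.0, 54.0, 101.0, 103.0, 100.0, 100.0]
(266, 84) [-0.0666  0.1022]
(266.5, 215) [-0.0683 -0.0624]
(450, 84) [0.154  0.1029]
(319, 166) [-0.0011  0.0052]
(297, 141) [-0.029   0.0359]
(345.5, 141) [0.0304 0.036 ]
(321, 191) [ 0.0023 -0.0269]
(319, 280) [ 0.0018 -0.145 ]
(334, 262) [ 0.0162 -0.1048]
(304, 262) [-0.0202 -0.1049]
```

>>> send_rows(
  increments=[
    {"dx": -0.1,"claw": -1},
    {"dx": -0.2,"claw": -1},
    {"dx": -0.3,"claw": -1},
    {"dx": -0.4,"claw": -1},
    {"dx": -0.5,"claw": -1},
    {"dx": -0.543,"dy": 0.004,"claw": -1},
    {"dx": -0.543,"dy": 0.004,"claw": -1},
    {"dx": -0.543,"dy": 0.004,"claw": -1},
  ],
)

```text
invalid input
```

```bash
cat >> h.py <<'E'
O=tow((.0015,.0045))  # wrist-refined
def wtins(z=.041,tag=None):
    cam=wrist_cam(); im=manip.grab_frame('wrist')
    if tag: cv2.imwrite('pics/'+tag,cv2.cvtColor(im,cv2.COLOR_RGB2BGR))
    hsv=cv2.cvtColor(im,cv2.COLOR_RGB2HSV); m=((hsv[...,2]>136)&(hsv[...,1]<14)).astype('uint8'); m[250:]=0
    m=cv2.morphologyEx(m,cv2.MORPH_OPEN,np.ones((5,5),'uint8'))
    cs,_=cv2.findContours(m,0,2); out=[]
    for c in cs:
        if cv2.contourArea(c)<150: continue
        (x,y),r=cv2.minEnclosingCircle(c); P=wplane(cam,(x,y),z); Q=wplane(cam,(x+r,y),z)
        out.append((round(x,1),round(y,1),'diam',round(2*np.linalg.norm(Q-P),4),'world',P[:2].round(4).tolist(),'press',top(P).round(4).tolist()))
    return out
E
python3 - <<'E'
from h import *
show()
for t in wtins(tag='w2.png'): print(t)
E
```

```text
t 1.7 tcp [ 0.4704 -0.0165  0.2516] press [-0.0423 -0.0029] yawerr 0.0027 F [-1.1  0.3 -0.2] w 1.003 g 0.0
```

View pics/w2.png

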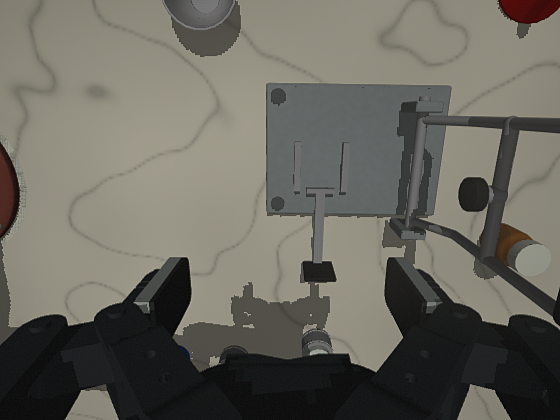

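>>> send_rows(
  increments=[
    {"dx": -0.1,"dy": 0,"dz": 0,"yaw": 0,"claw": -1},
    {"dx": -0.2,"dy": 0,"dz": 0,"yaw": 0,"claw": -1},
    {"dx": -0.3,"dy": 0,"dz": 0,"yaw": 0,"claw": -1},
    {"dx": -0.4,"dy": 0,"dz": 0,"yaw": 0,"claw": -1},
    {"dx": -0.5,"dy": 0,"dz": 0,"yaw": 0,"claw": -1},
    {"dx": -0.543,"dy": 0.004,"dz": 0,"yaw": 0,"claw": -1},
    {"dx": -0.543,"dy": 0.004,"dz": 0,"yaw": 0,"claw": -1},
    {"dx": -0.543,"dy": 0.004,"dz": 0,"yaw": 0,"claw": -1},
  ],
)

```text
time: 2.75
tool_pos: [0.4538, -0.2871, 0.2518]
tool_rot: [-0.0, 0.731, 0.682, 0.0]
contact_force: [0.5, 0.1, 0.1]
gripper_width: 1.0
grasp_force: 0.0
```

```bash
python3 - <<'E'
from h import *
show()
for i in range(2):
    for t in wtins(tag='w3.png'): print(t)
    show()
E
```

```text
t 2.75 tcp [ 0.4538 -0.2871  0.2518] press [-0.0392 -0.2739] yawerr 0.003 F [0.5 0.1 0.1] w 1.0 g 0.0
t 2.8 tcp [ 0.4538 -0.2871  0.2519] press [-0.0392 -0.2739] yawerr 0.0032 F [-0.2 -0.1  1.1] w 0.999 g 0.0
t 2.85 tcp [ 0.4537 -0.2872  0.252 ] press [-0.0392 -0.274 ] yawerr 0.0031 F [-0.8  0.4 -0.4] w 1.001 g 0.0
```

View pics/w3.png

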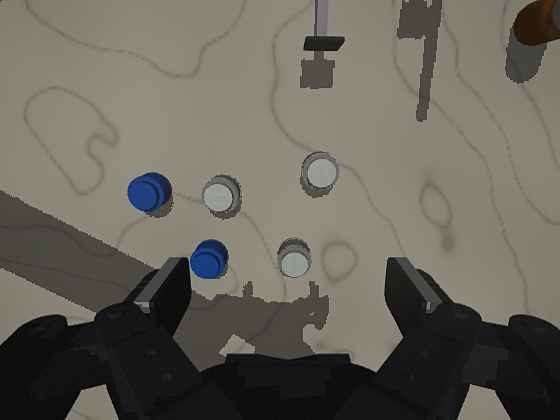

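```bash
python3 - <<'E'
from h import *
im=cv2.imread('pics/w3.png'); h=cv2.cvtColor(im,cv2.COLOR_BGR2HSV)
for y,x in [(172,321),(196,218),(264,293),(220,400),(110,250)]: print(h[y,x])
E
sed -i 's/m=((hsv\[...,2\]>136)&(hsv\[...,1\]<14)).astype(.uint8.); m\[250:\]=0/m=((hsv[...,2]>160)\&(hsv[...,1]<14)).astype("uint8"); m[290:]=0/' h.py
python3 - <<'E'
from h import *
for t in wtins(): print(t)
E
```

```text
[ 43  15 150]
[ 45  16 157]
[ 49  13 153]
[ 24  29 141]
[ 23  31 142]
```

```bash
sed -i 's/(hsv\[...,2\]>160)&(hsv\[...,1\]<14)/(hsv[...,2]>138)\&(hsv[...,1]<22)/' h.py
python3 - <<'E'
from h import *
for t in wtins(): print(t)
show()
E
```

```text
(294.2, 264.0, 'diam', np.float64(0.0336), 'world', [0.4543, -0.411], 'press', [-0.0297, -0.3974])
(217.5, 197.3, 'diam', np.float64(0.035), 'world', [0.3656, -0.3144], 'press', [-0.1252, -0.3075])
(321.4, 172.4, 'diam', np.float64(0.0345), 'world', [0.4948, -0.2923], 'press', [0.0021, -0.2761])
t 2.95 tcp [ 0.4536 -0.2875  0.252 ] press [-0.0393 -0.2744] yawerr 0.0027 F [0.3 0.5 1. ] w 1.003 g 0.0
```

>>> send_rows(
  increments=[
    {"dx": -0.003,"dy": 0.083,"dz": 0.1,"yaw": 0,"claw": -1},
    {"dx": -0.003,"dy": 0.083,"dz": 0.2,"yaw": 0,"claw": -1},
    {"dx": -0.003,"dy": 0.083,"dz": 0.3,"yaw": 0,"claw": -1},
    {"dx": -0.003,"dy": 0.083,"dz": 0.4,"yaw": 0,"claw": -0.7},
    {"dx": -0.003,"dy": 0.083,"dz": 0.45,"yaw": 0,"claw": -0.6},
    {"dx": -0.003,"dy": 0.083,"dz": 0.48,"yaw": 0,"claw": -0.6},
    {"dx": -0.003,"dy": 0.083,"dz": 0.48,"yaw": 0,"claw": -0.6},
    {"dx": -0.003,"dy": 0.083,"dz": 0.48,"yaw": 0,"claw": 1},
    {"dx": -0.003,"dy": 0.083,"dz": 0.48,"yaw": 0,"claw": 1},
    {"dx": -0.003,"dy": 0.083,"dz": 0.48,"yaw": 0,"claw": 1},
    {"dx": -0.003,"dy": 0.083,"dz": 0.48,"yaw": 0,"claw": 1},
    {"dx": -0.003,"dy": 0.083,"dz": 0.48,"yaw": 0,"claw": 1},
  ],
)

```text
time: 4.45
tool_pos: [0.4946, -0.2932, 0.0119]
tool_rot: [0.0, 0.732, 0.681, 0.0]
contact_force: [0.4, 0.1, -1.0]
gripper_width: -0.004
grasp_force: 0.0
```

```bash
python3 - <<'E'
from h import *
show()
E
```

```text
t 4.45 tcp [ 0.4946 -0.2932  0.0119] press [ 0.0019 -0.2771] yawerr 0.0009 F [ 0.4  0.1 -1. ] w -0.004 g 0.0
```

```bash
python3 - <<'E'
from h import *
a=grab('top','top1.png'); b=grab('wrist','w4.png')
b=cv2.imread('pics/w4.png'); c=cv2.resize(cv2.imread('pics/top1.png')[190:330,340:470],(520,560)); b=cv2.resize(b,None,fx=.5,fy=.5)
o=np.zeros((560,800,3),'uint8'); o[:,:520]=c; o[:210,520:800]=b; cv2.imwrite('pics/c3.png',o)
E
```

```text
(no output)
```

View pics/c3.png

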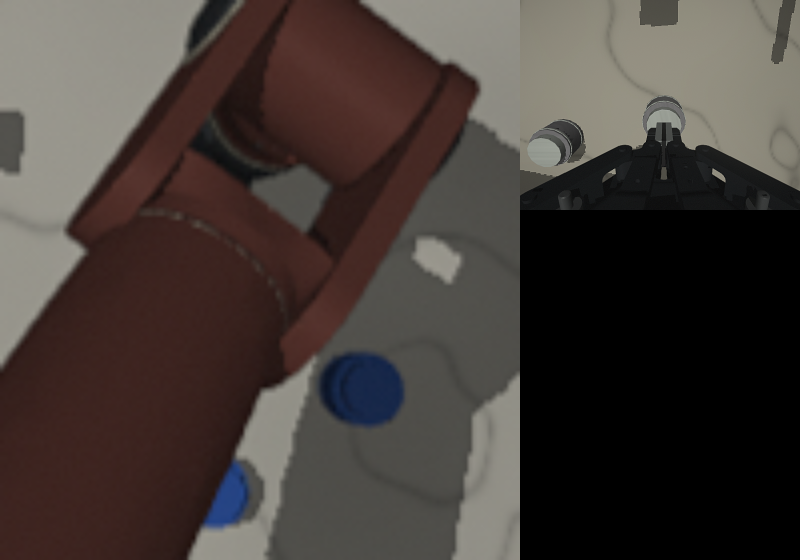

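```bash
python3 - <<'E'
from h import *
cam=wrist_cam(); p,_,_=pose(); print('tcp pix',wproj(cam,p), wproj(cam,p+[0,0,.019]))
b=cv2.imread('pics/w4.png')[170:330,180:400]; cv2.imwrite('pics/c4.png',cv2.resize(b,None,fx=3.5,fy=3.5,interpolation=2))
for uv in [(289,194),(289,240)]: print(wplane(cam,uv,.032),wplane(cam,uv,.041))
E
```

```text
tcp pix [287.29886963 232.66041138] [287.31155976 245.30286189]
[ 0.49740752 -0.26485302  0.032     ] [ 0.49751503 -0.26262547  0.041     ]
[ 0.49567103 -0.28968833  0.032     ] [ 0.49587571 -0.28607112  0.041     ]
```

View pics/c4.png

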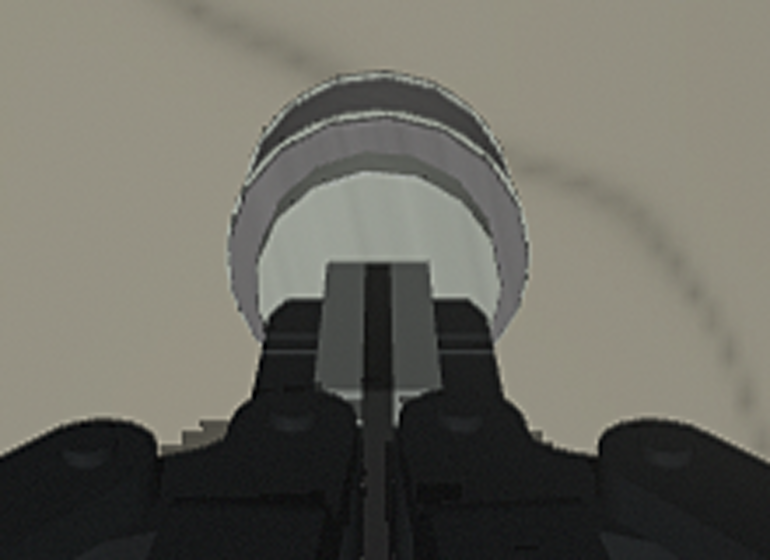

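```bash
python3 - <<'E'
from h import *
cam=wrist_cam(); p,Rm,s=pose()
for x in (0,.006,.011):
  print(x,[(h,wproj(cam,p+Rm@[x,0,-h]).round(0).tolist()) for h in (0,.01,.02,.03,.04,.05,.06)])
print('pad half width px 55/3.5/2'); print([(h,wproj(cam,p+Rm@[.011,.005,-h]).round(0).tolist()) for h in (0,.03)])
print(s)
E
```

```text
0 [(0, [287.0, 233.0]), (0.01, [287.0, 239.0]), (0.02, [287.0, 246.0]), (0.03, [287.0, 254.0]), (0.04, [287.0, 263.0]), (0.05, [287.0, 273.0]), (0.06, [287.0, 284.0])]
0.006 [(0, [287.0, 223.0]), (0.01, [287.0, 229.0]), (0.02, [287.0, 235.0]), (0.03, [287.0, 243.0]), (0.04, [287.0, 251.0]), (0.05, [287.0, 260.0]), (0.06, [287.0, 271.0])]
0.011 [(0, [287.0, 215.0]), (0.01, [287.0, 220.0]), (0.02, [287.0, 226.0]), (0.03, [287.0, 233.0]), (0.04, [287.0, 241.0]), (0.05, [287.0, 250.0]), (0.06, [287.0, 260.0])]
pad half width px 55/3.5/2
[(0, [296.0, 215.0]), (0.03, [298.0, 233.0])]
{'time': 4.55, 'joint_pos': array([-6.64484480e-01,  1.14767428e-01,  1.86587190e+00, -2.21044033e-07,
        1.16099661e+00, -5.92963314e-01]), 'joint_vel': array([ 1.54925297e-04, -5.85385875e-04,  1.07490208e-03, -2.09483010e-03,
        5.74645340e-05, -2.59049113e-04]), 'joint_efforts': array([-5.19868554e-04, -3.73833096e+01, -3.23216128e+01, -2.07867993e-04,
       -4.82494454e-05,  2.20928325e-05]), 'tool_pos': array([ 0.49453669, -0.29312448,  0.01179645]), 'tool_rot': array([-2.13606569e-05,  7.31935830e-01,  6.81373569e-01, -3.47694708e-06]), 'contact_force': array([ 0.16981259,  0.01262697, -0.00585087]), 'ft_torque': array([-0.00727931,  0.05146841, -0.00107103]), 'grasp_force': 0.0, 'gripper_width': 0.002271705526291854}
```

>>> send_rows(
  increments=[
    {"dx": 0,"dy": 0,"dz": -0.05,"yaw": 0,"claw": 1},
    {"dx": 0,"dy": 0,"dz": -0.12,"yaw": 0,"claw": 1},
    {"dx": 0,"dy": 0,"dz": -0.16,"yaw": 0,"claw": 1},
    {"dx": 0,"dy": 0,"dz": -0.16,"yaw": 0,"claw": 1},
    {"dx": 0,"dy": 0,"dz": -0.16,"yaw": 0,"claw": 1},
  ],
)

```text
time: 5.18
tool_pos: [0.4938, -0.2925, 0.0904]
tool_rot: [-0.001, 0.732, 0.681, -0.0]
contact_force: [0.3, -0.6, -0.8]
gripper_width: -0.001
grasp_force: 0.0
```

```bash
python3 - <<'E'
from h import *
show(); grab('wrist','w5.png'); im=cv2.imread('pics/w5.png'); cv2.imwrite('pics/c5.png',cv2.resize(im[100:330,120:420],None,fx=2.5,fy=2.5))
E
```

```text
t 5.17 tcp [ 0.4938 -0.2925  0.0904] press [ 0.0011 -0.2765] yawerr 0.001 F [ 0.3 -0.6 -0.8] w -0.001 g 0.0
```

View pics/c5.png

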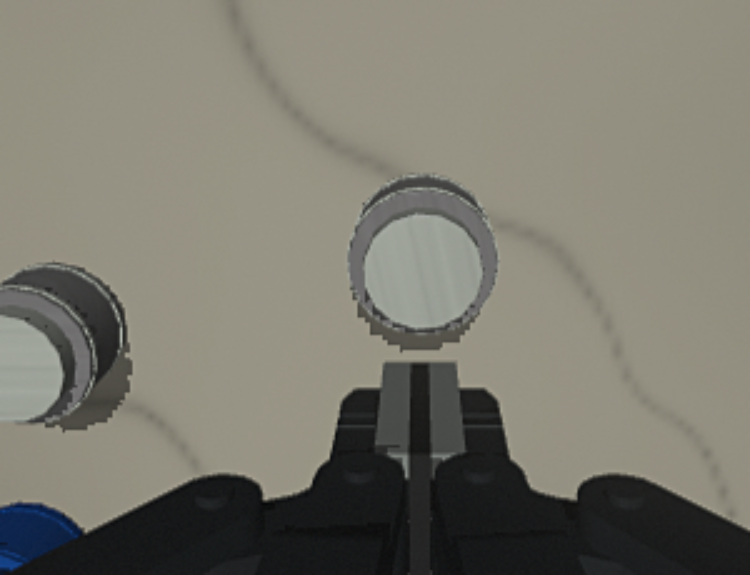

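>>> send_rows(
  increments=[
    {"dx": 0,"dy": 0.002,"dz": 0,"yaw": 0,"claw": -0.5},
    {"dx": 0,"dy": 0.002,"dz": 0,"yaw": 0,"claw": -0.5},
    {"dx": 0,"dy": 0.002,"dz": 0,"yaw": 0,"claw": -0.5},
    {"dx": 0,"dy": 0.002,"dz": 0,"yaw": 0,"claw": -0.5},
    {"dx": 0,"dy": 0.002,"dz": 0.08,"yaw": 0,"claw": -0.5},
    {"dx": 0,"dy": 0.002,"dz": 0.14,"yaw": 0,"claw": -0.5},
    {"dx": 0,"dy": 0.002,"dz": 0.17,"yaw": 0,"claw": -0.5},
    {"dx": 0,"dy": 0.002,"dz": 0.18,"yaw": 0,"claw": -0.5},
    {"dx": 0,"dy": 0.002,"dz": 0.19,"yaw": 0,"claw": -0.5},
    {"dx": 0,"dy": 0.002,"dz": 0.2,"yaw": 0,"claw": -0.5},
    {"dx": 0,"dy": 0.002,"dz": 0.2,"yaw": 0,"claw": -0.5},
  ],
)

```text
time: 6.6
tool_pos: [0.4957, -0.2933, -0.008]
tool_rot: [0.0, 0.732, 0.681, 0.0]
contact_force: [-0.5, 0.4, 0.4]
gripper_width: 0.747
grasp_force: 0.0
```

```bash
python3 - <<'E'
from h import *
show(); grab('wrist','w6.png'); im=cv2.imread('pics/w6.png'); cv2.imwrite('pics/c6.png',cv2.resize(im[130:380,140:430],None,fx=2.3,fy=2.3))
E
```

```text
t 6.6 tcp [ 0.4957 -0.2933 -0.008 ] press [ 0.0031 -0.2771] yawerr 0.001 F [-0.5  0.4  0.4] w 0.747 g 0.0
```

View pics/c6.png

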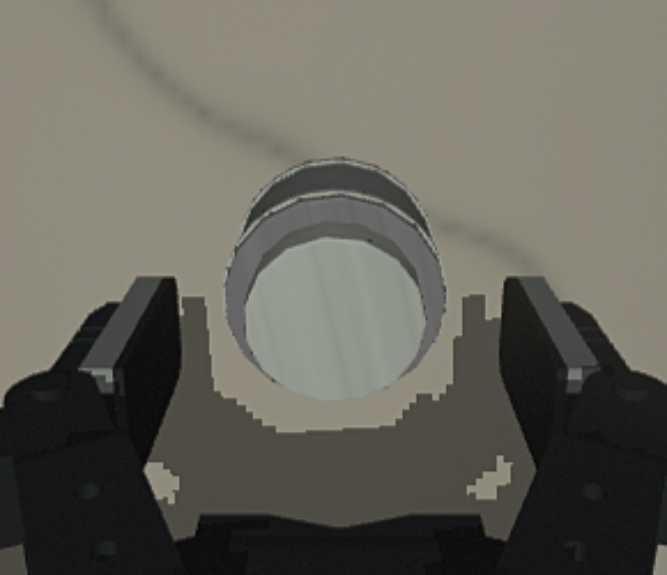

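>>> send_rows(
  increments=[
    {"dx": 0,"dy": 0,"dz": 0.02,"yaw": 0,"claw": -0.5},
    {"dx": 0,"dy": 0,"dz": 0.044,"yaw": 0,"claw": -0.5},
    {"dx": 0,"dy": 0,"dz": 0.044,"yaw": 0,"claw": -0.5},
    {"dx": 0,"dy": 0,"dz": 0.044,"yaw": 0,"claw": 1},
    {"dx": 0,"dy": 0,"dz": 0.044,"yaw": 0,"claw": 1},
    {"dx": 0,"dy": 0,"dz": 0.044,"yaw": 0,"claw": 1},
    {"dx": 0,"dy": 0,"dz": 0.044,"yaw": 0,"claw": 1},
  ],
)

```text
time: 7.52
tool_pos: [0.4958, -0.2934, -0.0299]
tool_rot: [0.0, 0.732, 0.681, 0.0]
contact_force: [1.1, 0.0, 1.3]
gripper_width: 0.516
grasp_force: 61.4
```

```bash
python3 - <<'E'
from h import *
show()
E
```

```text
t 7.53 tcp [ 0.4958 -0.2934 -0.0299] press [ 0.0031 -0.2771] yawerr 0.001 F [1.1 0.  1.3] w 0.516 g 61.4
```

>>> send_rows(
  increments=[
    {"dx": 0,"dy": 0,"dz": -0.1,"yaw": 0,"claw": 1},
    {"dx": 0,"dy": 0,"dz": -0.2,"yaw": 0,"claw": 1},
    {"dx": 0,"dy": 0,"dz": -0.3,"yaw": 0,"claw": 1},
    {"dx": 0.1,"dy": -0.04,"dz": -0.4,"yaw": 0,"claw": 1},
    {"dx": 0.2,"dy": -0.09,"dz": -0.48,"yaw": 0,"claw": 1},
    {"dx": 0.3,"dy": -0.09,"dz": -0.56,"yaw": 0,"claw": 1},
    {"dx": 0.4,"dy": -0.09,"dz": -0.56,"yaw": 0,"claw": 1},
    {"dx": 0.5,"dy": -0.09,"dz": -0.56,"yaw": 0,"claw": 1},
    {"dx": 0.546,"dy": -0.09,"dz": -0.56,"yaw": 0,"claw": 1},
    {"dx": 0.546,"dy": -0.09,"dz": -0.56,"yaw": 0,"claw": 1},
    {"dx": 0.546,"dy": -0.09,"dz": -0.56,"yaw": 0,"claw": 1},
    {"dx": 0.546,"dy": -0.09,"dz": -0.56,"yaw": 0,"claw": 1},
    {"dx": 0.546,"dy": -0.09,"dz": -0.56,"yaw": 0,"claw": 1},
  ],
)

```text
time: 9.15
tool_pos: [0.4701, -0.0185, 0.2497]
tool_rot: [-0.0, 0.732, 0.681, -0.0]
contact_force: [0.5, 0.4, -2.2]
gripper_width: 0.517
grasp_force: 61.8
```

```bash
python3 - <<'E'
from h import *
show(); cam=wrist_cam(); im=grab('wrist','w7.png'); g=cv2.cvtColor(im,cv2.COLOR_RGB2GRAY).astype(int)
print('col profile row165',g[165,255:360].tolist())
for c in (297,345,360,285): print(c,'rows75:100',g[75:95,c].tolist(),'130:150',g[132:150,c].tolist(),'180:225',g[180:225,c].tolist())
np.save('cam7.npy',np.array([0])); import pickle; pickle.dump(cam,open('cam7.pkl','wb')); show()
E
```

```text
t 9.15 tcp [ 0.4701 -0.0185  0.2497] press [-0.0423 -0.0048] yawerr -0.0005 F [ 0.5  0.4 -2.2] w 0.517 g 61.8
col profile row165 [162, 161, 161, 161, 162, 161, 162, 161, 160, 162, 167, 74, 96, 111, 110, 109, 108, 107, 107, 107, 107, 108, 108, 108, 108, 108, 106, 105, 108, 109, 107, 109, 109, 110, 111, 110, 110, 110, 109, 80, 119, 116, 115, 115, 116, 115, 108, 109, 110, 109, 111, 110, 111, 109, 110, 110, 109, 110, 111, 110, 111, 110, 110, 110, 110, 110, 111, 110, 110, 110, 110, 110, 111, 108, 109, 109, 109, 108, 108, 109, 108, 109, 109, 110, 114, 56, 50, 66, 122, 115, 114, 115, 115, 115, 109, 108, 109, 109, 108, 109, 109, 109, 109, 109, 110]
297 rows75:100 [154, 154, 155, 155, 156, 163, 106, 97, 106, 109, 107, 106, 107, 107, 108, 107, 108, 108, 108, 107] 130:150 [109, 109, 109, 110, 110, 112, 113, 96, 90, 114, 117, 116, 116, 115, 115, 115, 115, 116] 180:225 [117, 115, 116, 117, 117, 118, 118, 118, 119, 125, 71, 58, 57, 107, 108, 106, 107, 105, 107, 106, 106, 106, 105, 106, 105, 105, 105, 105, 105, 104, 106, 90, 109, 173, 158, 84, 69, 74, 73, 73, 74, 73, 73, 74, 74]
345 rows75:100 [151
[... 703 characters left out ...]
109, 109, 108, 108, 108, 108, 108, 108, 107, 108, 107, 106, 108, 106, 108, 107, 106, 106, 106, 111, 89, 69, 83, 76, 153, 156, 153, 153, 154, 153, 153, 153, 154]
285 rows75:100 [156, 155, 155, 156, 157, 164, 98, 96, 106, 108, 109, 110, 109, 110, 112, 114, 105, 93, 91, 92] 130:150 [108, 107, 109, 109, 109, 109, 109, 110, 110, 109, 108, 109, 110, 110, 110, 110, 109, 109] 180:225 [107, 106, 107, 108, 107, 107, 108, 108, 106, 107, 106, 105, 106, 105, 106, 106, 106, 106, 106, 107, 108, 108, 108, 109, 107, 107, 106, 105, 105, 106, 77, 90, 155, 154, 83, 70, 73, 74, 73, 75, 76, 76, 75, 74, 74]
t 9.2 tcp [ 0.4702 -0.0184  0.2497] press [-0.0423 -0.0047] yawerr -0.0003 F [-0.9 -0.5 -2.1] w 0.516 g 61.8
```

View pics/w7.png

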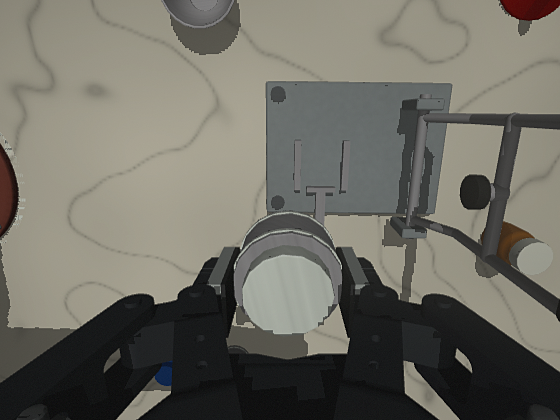

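```bash
python3 - <<'E'
from h import *
import pickle; cam=pickle.load(open('cam7.pkl','rb')); p=np.array([.4702,-.0184,.2497])
W=lambda u,v,z: top(wplane(cam,(u,v),z)).round(4)
print('far',W(321,81.7,.015),'near',W(290,210.7,.015),W(360,212,.015),'left',W(265.8,165,.015))
print('wallL',W(294.3,165,.025),W(300.7,165,.025),'wallR',W(342.6,165,.025),W(348.8,165,.025),'ends',W(297,139.5,.025),W(345,190,.025))
im=cv2.imread('pics/w7.png'); h=cv2.cvtColor(im,cv2.COLOR_BGR2HSV); m=((h[...,2]>140)&(h[...,1]<22)).astype('uint8'); m[:240]=0;m[345:]=0;m[:,:240]=0;m[:,340:]=0
c=max(cv2.findContours(m,0,2)[0],key=cv2.contourArea); (x,y),r=cv2.minEnclosingCircle(c); print(x,y,r,cv2.boundingRect(c))
P=wplane(cam,(x,y),p[2]+.071); print('tin-tcp press',top(P)-top(p), 2*np.linalg.norm(wplane(cam,(x+r,y),p[2]+.071)-P))
E
```

```text
far [-0.0021  0.0981] near [-0.0387 -0.0624] [ 0.0541 -0.0642] left [-0.0697 -0.0016]
wallL [-0.0336 -0.    ] [-0.0257 -0.    ] wallR [ 0.0264 -0.    ] [ 0.0341 -0.    ] ends [-0.0305  0.0312] [ 0.0309 -0.0319]
287.479248046875 294.18878173828125 45.77439880371094 (242, 255, 92, 79)
tin-tcp press [1.38476318e-05 1.94593989e-03] 0.03458340098487644
```

>>> send_rows(
  increments=[
    {"dx": 0.008,"dy": 0.085,"dz": 0.0,"yaw": 0,"claw": 1},
    {"dx": 0.008,"dy": 0.085,"dz": 0.1,"yaw": 0,"claw": 1},
    {"dx": 0.008,"dy": 0.085,"dz": 0.2,"yaw": 0,"claw": 1},
    {"dx": 0.008,"dy": 0.085,"dz": 0.3,"yaw": 0,"claw": 1},
    {"dx": 0.008,"dy": 0.085,"dz": 0.4,"yaw": 0,"claw": 1},
    {"dx": 0.008,"dy": 0.085,"dz": 0.46,"yaw": 0,"claw": 1},
    {"dx": 0.008,"dy": 0.085,"dz": 0.49,"yaw": 0,"claw": 1},
    {"dx": 0.008,"dy": 0.085,"dz": 0.5,"yaw": 0,"claw": 1},
    {"dx": 0.008,"dy": 0.085,"dz": 0.51,"yaw": 0,"claw": 1},
    {"dx": 0.008,"dy": 0.085,"dz": 0.52,"yaw": 0,"claw": 1},
    {"dx": 0.008,"dy": 0.085,"dz": 0.527,"yaw": 0,"claw": 1},
    {"dx": 0.008,"dy": 0.085,"dz": 0.527,"yaw": 0,"claw": 1},
  ],
)

```text
time: 10.7
tool_pos: [0.5128, -0.0167, -0.0137]
tool_rot: [-0.0, 0.732, 0.681, -0.0]
contact_force: [-0.3, -0.7, -0.7]
gripper_width: 0.515
grasp_force: 62.2
```

```bash
python3 - <<'E'
from h import *
show()
E
```

```text
t 10.7 tcp [ 0.5128 -0.0167 -0.0137] press [0.0001 0.    ] yawerr 0.001 F [-0.3 -0.7 -0.7] w 0.515 g 62.2
```

>>> send_rows(
  increments=[
    {"dx": 0,"dy": 0,"dz": 0.003,"yaw": 0,"claw": 1},
    {"dx": 0,"dy": 0,"dz": 0.003,"yaw": 0,"claw": -0.5},
    {"dx": 0,"dy": 0,"dz": 0.003,"yaw": 0,"claw": -0.5},
    {"dx": 0,"dy": 0,"dz": 0.003,"yaw": 0,"claw": -0.5},
    {"dx": 0,"dy": 0,"dz": -0.04,"yaw": 0,"claw": -0.5},
    {"dx": 0,"dy": 0,"dz": -0.1,"yaw": 0,"claw": -0.5},
    {"dx": 0,"dy": 0,"dz": -0.2,"yaw": 0,"claw": -0.5},
    {"dx": 0,"dy": -0.04,"dz": -0.3,"yaw": 0,"claw": -0.5},
    {"dx": 0,"dy": -0.085,"dz": -0.4,"yaw": 0,"claw": -0.5},
    {"dx": 0,"dy": -0.085,"dz": -0.527,"yaw": 0,"claw": -0.5},
    {"dx": 0,"dy": -0.085,"dz": -0.527,"yaw": 0,"claw": -0.5},
    {"dx": 0,"dy": -0.085,"dz": -0.527,"yaw": 0,"claw": -0.5},
    {"dx": 0,"dy": -0.085,"dz": -0.527,"yaw": 0,"claw": -0.5},
    {"dx": 0,"dy": -0.085,"dz": -0.527,"yaw": 0,"claw": -0.5},
  ],
)

```text
time: 12.45
tool_pos: [0.4697, -0.0135, 0.2478]
tool_rot: [-0.001, 0.732, 0.681, -0.001]
contact_force: [0.8, -0.3, -0.7]
gripper_width: 0.749
grasp_force: 0.0
```

```bash
python3 - <<'E'
from h import *
show()
for t in wtins(z=.056,tag='w8.png'): print(t)
E
```

```text
t 12.45 tcp [ 0.4697 -0.0135  0.2478] press [-0.0431  0.0001] yawerr 0.001 F [ 0.8 -0.3 -0.7] w 0.749 g 0.0
(534.0, 268.5, 'diam', np.float64(0.0383), 'world', [0.7676, -0.1546], 'press', [0.2642, -0.119])
(325.6, 172.9, 'diam', np.float64(0.0349), 'world', [0.5131, -0.0156], 'press', [0.0003, 0.0011])
```

>>> send_rows(
  increments=[
    {"dx": 0,"dy": 0,"dz": -0.104,"yaw": 0,"claw": -0.5},
    {"dx": 0,"dy": 0.1,"dz": -0.104,"yaw": 0,"claw": -0.5},
    {"dx": 0,"dy": 0.2,"dz": -0.104,"yaw": 0,"claw": -0.5},
    {"dx": 0,"dy": 0.3,"dz": -0.104,"yaw": 0,"claw": -0.5},
    {"dx": 0,"dy": 0.366,"dz": -0.104,"yaw": 0,"claw": -0.5},
    {"dx": 0,"dy": 0.366,"dz": -0.104,"yaw": 0,"claw": -0.5},
    {"dx": 0,"dy": 0.366,"dz": -0.104,"yaw": 0,"claw": -0.5},
    {"dx": 0,"dy": 0.366,"dz": -0.05,"yaw": 0,"claw": -0.5},
    {"dx": 0,"dy": 0.366,"dz": 0.02,"yaw": 0,"claw": -0.5},
    {"dx": 0,"dy": 0.366,"dz": 0.07,"yaw": 0,"claw": -0.5},
    {"dx": 0,"dy": 0.366,"dz": 0.12,"yaw": 0,"claw": -0.5},
    {"dx": 0,"dy": 0.366,"dz": 0.12,"yaw": 0,"claw": -0.5},
  ],
)

```text
time: 14.0
tool_pos: [0.6506, -0.0264, 0.1875]
tool_rot: [-0.002, 0.732, 0.681, -0.001]
contact_force: [0.4, -0.3, 0.6]
gripper_width: 0.752
grasp_force: 0.0
```

```bash
python3 - <<'E'
from h import *
show(); grab('wrist','w9.png')
E
```

```text
t 14.0 tcp [ 0.6506 -0.0264  0.1875] press [0.1382 0.0003] yawerr 0.001 F [ 0.4 -0.3  0.6] w 0.752 g 0.0
```

View pics/w9.png

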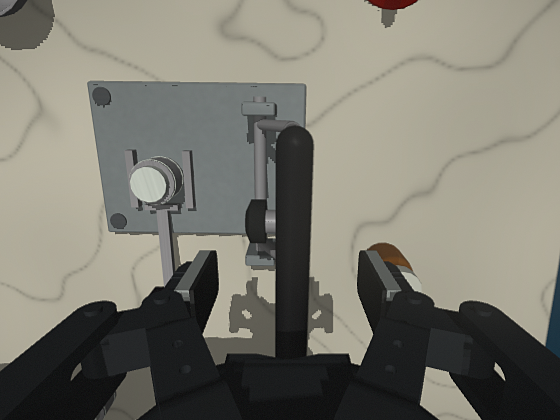

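>>> send_rows(
  increments=[
    {"dx": 0,"dy": 0.005,"dz": 0,"yaw": 0,"claw": -0.5},
    {"dx": 0,"dy": 0.005,"dz": 0,"yaw": 0,"claw": 1},
    {"dx": 0,"dy": 0.005,"dz": 0,"yaw": 0,"claw": 1},
    {"dx": 0,"dy": 0.005,"dz": 0,"yaw": 0,"claw": 1},
    {"dx": 0,"dy": 0.005,"dz": 0,"yaw": 0,"claw": 1},
    {"dx": 0,"dy": 0.005,"dz": 0,"yaw": 0,"claw": 1},
    {"dx": 0,"dy": 0.005,"dz": 0,"yaw": 0,"claw": 1},
  ],
)

```text
time: 14.92
tool_pos: [0.6528, -0.0268, 0.1907]
tool_rot: [-0.002, 0.732, 0.681, -0.002]
contact_force: [-10.3, 1.7, 7.8]
gripper_width: 0.143
grasp_force: 58.4
```

```bash
python3 - <<'E'
from h import *
show()
for t in np.linspace(0,1.57,17)[1:].tolist()+[1.59]:
    c,s=np.cos(t),np.sin(t); print(round(t,3),round((.03*(c-1)-.2*s)/.5,3),round(-(.03*s+.2*(c-1))/.5,3))
print('up')
for t in np.linspace(1.57,0,31)[1:]:
    c,s=np.cos(t),np.sin(t); print(round(t,3),round((.03*c-.2*s+.2)/.5,3),round(-(.03*s+.2*c-.03)/.5,3))
E
```

```text
t 14.93 tcp [ 0.6528 -0.0268  0.1907] press [1.405e-01 1.000e-04] yawerr 0.0007 F [-10.3   1.7   7.8] w 0.143 g 58.4
0.098 -0.039 -0.004
0.196 -0.079 -0.004
0.294 -0.119 -0.0
0.393 -0.158 0.007
0.491 -0.196 0.019
0.589 -0.232 0.034
0.687 -0.267 0.053
0.785 -0.3 0.075
0.883 -0.331 0.1
0.981 -0.359 0.128
1.079 -0.384 0.158
1.177 -0.406 0.191
1.276 -0.425 0.226
1.374 -0.441 0.263
1.472 -0.452 0.301
1.57 -0.46 0.34
1.59 -0.461 0.348
up
1.518 0.004 -0.021
1.465 0.009 -0.042
1.413 0.014 -0.062
1.361 0.021 -0.082
1.308 0.029 -0.102
1.256 0.038 -0.121
1.204 0.048 -0.14
1.151 0.059 -0.158
1.099 0.071 -0.175
1.047 0.084 -0.192
0.994 0.097 -0.208
0.942 0.112 -0.224
0.89 0.127 -0.238
0.837 0.143 -0.252
0.785 0.16 -0.265
0.733 0.177 -0.277
0.68 0.195 -0.289
0.628 0.214 -0.299
0.576 0.233 -0.308
0.523 0.252 -0.316
0.471 0.272 -0.324
0.419 0.292 -0.33
0.366 0.313 -0.335
0.314 0.334 -0.339
0.262 0.354 -0.342
0.209 0.376 -0.344
0.157 0.397 -0.344
0.105 0.418 -0.344
0.052 0.439 -0.343
0.0 0.46 -0.34
```

>>> send_rows(
  increments=[
    {"dx": 0,"dy": -0.039,"dz": -0.004,"yaw": 0,"claw": 1},
    {"dx": 0,"dy": -0.079,"dz": -0.004,"yaw": 0,"claw": 1},
    {"dx": 0,"dy": -0.119,"dz": 0,"yaw": 0,"claw": 1},
    {"dx": 0,"dy": -0.158,"dz": 0.007,"yaw": 0,"claw": 1},
    {"dx": 0,"dy": -0.196,"dz": 0.019,"yaw": 0,"claw": 1},
    {"dx": 0,"dy": -0.232,"dz": 0.034,"yaw": 0,"claw": 1},
    {"dx": 0,"dy": -0.267,"dz": 0.053,"yaw": 0,"claw": 1},
    {"dx": 0,"dy": -0.3,"dz": 0.075,"yaw": 0,"claw": 1},
  ],
)

```text
time: 15.92
tool_pos: [0.509, -0.0146, 0.1571]
tool_rot: [0.002, 0.732, 0.681, 0.005]
contact_force: [-0.7, 7.6, 12.6]
gripper_width: 0.14
grasp_force: 64.7
```

```bash
python3 - <<'E'
from h import *
show()
for t in np.linspace(.785,1.57,9)[1:].tolist()+[1.59,1.61]:
    c,s=np.cos(t),np.sin(t); print(round(t,3),round((.03*(c-1)-.2*s)/.5+.3,3),round(-(.03*s+.2*(c-1))/.5-.075,3))
E
```

```text
t 15.93 tcp [ 0.509  -0.0146  0.1571] press [-0.0038  0.0019] yawerr 0.001 F [-0.7  7.6 12.6] w 0.14 g 64.7
0.883 -0.031 0.025
0.981 -0.059 0.053
1.079 -0.084 0.083
1.177 -0.106 0.116
1.276 -0.125 0.151
1.374 -0.141 0.188
1.472 -0.152 0.226
1.57 -0.16 0.265
1.59 -0.161 0.273
1.61 -0.162 0.281
```

>>> send_rows(
  increments=[
    {"dx": 0,"dy": -0.031,"dz": 0.025,"yaw": 0,"claw": 1},
    {"dx": 0,"dy": -0.059,"dz": 0.053,"yaw": 0,"claw": 1},
    {"dx": 0,"dy": -0.084,"dz": 0.083,"yaw": 0,"claw": 1},
    {"dx": 0,"dy": -0.106,"dz": 0.116,"yaw": 0,"claw": 1},
    {"dx": 0,"dy": -0.125,"dz": 0.151,"yaw": 0,"claw": 1},
    {"dx": 0,"dy": -0.141,"dz": 0.188,"yaw": 0,"claw": 1},
    {"dx": 0,"dy": -0.152,"dz": 0.226,"yaw": 0,"claw": 1},
    {"dx": 0,"dy": -0.16,"dz": 0.265,"yaw": 0,"claw": 1},
    {"dx": 0,"dy": -0.16,"dz": 0.265,"yaw": 0,"claw": 1},
    {"dx": 0,"dy": -0.16,"dz": 0.265,"yaw": 0,"claw": 1},
  ],
)

```text
time: 17.18
tool_pos: [0.4235, -0.0073, 0.0197]
tool_rot: [-0.005, 0.732, 0.681, 0.0]
contact_force: [-12.0, 12.0, 8.8]
gripper_width: 0.137
grasp_force: 73.0
```

```bash
python3 - <<'E'
from h import *
show()
E
```

```text
t 17.18 tcp [ 0.4235 -0.0073  0.0197] press [-0.0897  0.003 ] yawerr 0.0001 F [-12.   12.    8.8] w 0.137 g 73.0
```

>>> send_rows(
  increments=[
    {"dx": 0,"dy": 0,"dz": 0.01,"yaw": 0,"claw": 1},
    {"dx": 0,"dy": 0,"dz": 0.02,"yaw": 0,"claw": 1},
    {"dx": 0,"dy": 0,"dz": 0.02,"yaw": 0,"claw": 1},
    {"dx": 0,"dy": 0,"dz": 0.02,"yaw": 0,"claw": 1},
  ],
)

```text
time: 17.68
tool_pos: [0.4223, -0.0072, 0.0141]
tool_rot: [-0.008, 0.732, 0.681, -0.002]
contact_force: [-33.2, 15.2, 45.4]
gripper_width: 0.141
grasp_force: 77.8
```

```bash
python3 - <<'E'
from h import *
show()
E
```

```text
t 17.68 tcp [ 0.4223 -0.0072  0.0141] press [-0.0909  0.003 ] yawerr 0.0008 F [-33.2  15.2  45.4] w 0.141 g 77.8
```

>>> send_rows(
  increments=[
    {"dx": 0,"dy": 0.004,"dz": -0.041,"yaw": 0,"claw": 1},
    {"dx": 0,"dy": 0.009,"dz": -0.062,"yaw": 0,"claw": 1},
    {"dx": 0,"dy": 0.014,"dz": -0.082,"yaw": 0,"claw": 1},
    {"dx": 0,"dy": 0.021,"dz": -0.102,"yaw": 0,"claw": 1},
    {"dx": 0,"dy": 0.029,"dz": -0.122,"yaw": 0,"claw": 1},
    {"dx": 0,"dy": 0.038,"dz": -0.141,"yaw": 0,"claw": 1},
    {"dx": 0,"dy": 0.048,"dz": -0.16,"yaw": 0,"claw": 1},
    {"dx": 0,"dy": 0.059,"dz": -0.178,"yaw": 0,"claw": 1},
    {"dx": 0,"dy": 0.071,"dz": -0.195,"yaw": 0,"claw": 1},
    {"dx": 0,"dy": 0.084,"dz": -0.212,"yaw": 0,"claw": 1},
    {"dx": 0,"dy": 0.097,"dz": -0.228,"yaw": 0,"claw": 1},
    {"dx": 0,"dy": 0.112,"dz": -0.244,"yaw": 0,"claw": 1},
    {"dx": 0,"dy": 0.127,"dz": -0.258,"yaw": 0,"claw": 1},
    {"dx": 0,"dy": 0.143,"dz": -0.272,"yaw": 0,"claw": 1},
    {"dx": 0,"dy": 0.16,"dz": -0.285,"yaw": 0,"claw": 1},
    {"dx": 0,"dy": 0.177,"dz": -0.297,"yaw": 0,"claw": 1},
    {"dx": 0,"dy": 0.195,"dz": -0.309,"yaw": 0,"claw": 1},
    {"dx": 0,"dy": 0.214,"dz": -0.319,"yaw": 0,"claw": 1},
    {"dx": 0,"dy": 0.233,"dz": -0.328,"yaw": 0,"claw": 1},
    {"dx": 0,"dy": 0.252,"dz": -0.336,"yaw": 0,"claw": 1},
  ],
)

```text
time: 20.18
tool_pos: [0.5525, -0.0188, 0.1787]
tool_rot: [-0.0, 0.732, 0.682, 0.001]
contact_force: [-0.0, 4.3, 3.7]
gripper_width: 0.138
grasp_force: 65.9
```

>>> send_rows(
  increments=[
    {"dx": 0,"dy": 0.02,"dz": -0.008,"yaw": 0,"claw": 1},
    {"dx": 0,"dy": 0.04,"dz": -0.014,"yaw": 0,"claw": 1},
    {"dx": 0,"dy": 0.061,"dz": -0.019,"yaw": 0,"claw": 1},
    {"dx": 0,"dy": 0.082,"dz": -0.023,"yaw": 0,"claw": 1},
    {"dx": 0,"dy": 0.102,"dz": -0.026,"yaw": 0,"claw": 1},
    {"dx": 0,"dy": 0.124,"dz": -0.028,"yaw": 0,"claw": 1},
    {"dx": 0,"dy": 0.145,"dz": -0.028,"yaw": 0,"claw": 1},
    {"dx": 0,"dy": 0.166,"dz": -0.028,"yaw": 0,"claw": 1},
    {"dx": 0,"dy": 0.187,"dz": -0.027,"yaw": 0,"claw": 1},
    {"dx": 0,"dy": 0.208,"dz": -0.024,"yaw": 0,"claw": 1},
    {"dx": 0,"dy": 0.213,"dz": -0.024,"yaw": 0,"claw": 1},
    {"dx": 0,"dy": 0.213,"dz": -0.024,"yaw": 0,"claw": 1},
  ],
)

```text
time: 21.68
tool_pos: [0.653, -0.0282, 0.1901]
tool_rot: [-0.004, 0.732, 0.681, -0.006]
contact_force: [-20.6, -4.2, 11.2]
gripper_width: 0.141
grasp_force: 64.4
```

```bash
python3 - <<'E'
from h import *
show()
E
```

```text
t 21.68 tcp [ 0.653  -0.0282  0.1901] press [ 0.1408 -0.0013] yawerr 0.0004 F [-20.6  -4.2  11.2] w 0.141 g 64.4
```

>>> send_rows(
  increments=[
    {"dx": 0,"dy": -0.006,"dz": 0,"yaw": 0,"claw": 1},
    {"dx": 0,"dy": -0.006,"dz": 0,"yaw": 0,"claw": -0.5},
    {"dx": 0,"dy": -0.006,"dz": 0,"yaw": 0,"claw": -0.5},
    {"dx": 0,"dy": -0.006,"dz": 0,"yaw": 0,"claw": -0.5},
    {"dx": 0,"dy": -0.006,"dz": -0.06,"yaw": 0,"claw": -0.5},
    {"dx": 0,"dy": -0.006,"dz": -0.16,"yaw": 0,"claw": -0.5},
    {"dx": 0,"dy": -0.006,"dz": -0.24,"yaw": 0,"claw": -0.5},
    {"dx": -0.1,"dy": -0.08,"dz": -0.24,"yaw": 0,"claw": 1},
    {"dx": -0.2,"dy": -0.15,"dz": -0.24,"yaw": 0,"claw": 1},
    {"dx": -0.3,"dy": -0.22,"dz": -0.2,"yaw": 0,"claw": 1},
    {"dx": -0.38,"dy": -0.28,"dz": -0.1,"yaw": 0,"claw": 1},
    {"dx": -0.38,"dy": -0.28,"dz": 0.0,"yaw": 0,"claw": 1},
    {"dx": -0.38,"dy": -0.28,"dz": 0.1,"yaw": 0,"claw": 1},
    {"dx": -0.38,"dy": -0.28,"dz": 0.2,"yaw": 0,"claw": 1},
    {"dx": -0.38,"dy": -0.28,"dz": 0.3,"yaw": 0,"claw": 1},
    {"dx": -0.38,"dy": -0.28,"dz": 0.36,"yaw": 0,"claw": 1},
    {"dx": -0.38,"dy": -0.28,"dz": 0.4,"yaw": 0,"claw": 1},
    {"dx": -0.38,"dy": -0.28,"dz": 0.4,"yaw": 0,"claw": 1},
  ],
)

```text
time: 23.92
tool_pos: [0.5039, -0.206, -0.0115]
tool_rot: [-0.001, 0.732, 0.681, -0.0]
contact_force: [-0.3, 0.9, 0.4]
gripper_width: 0.001
grasp_force: 0.0
```

```bash
python3 - <<'E'
from h import *
show()
E
```

```text
t 23.93 tcp [ 0.5039 -0.206  -0.0115] press [ 0.005  -0.1894] yawerr 0.0011 F [-0.3  0.9  0.4] w 0.001 g 0.0
```

>>> send_rows(
  increments=[
    {"dx": 0.03,"dy": -0.01,"dz": 0,"yaw": 0,"claw": 1},
    {"dx": 0.06,"dy": -0.01,"dz": 0,"yaw": 0,"claw": 1},
    {"dx": 0.08,"dy": -0.01,"dz": 0,"yaw": 0,"claw": 1},
    {"dx": 0.1,"dy": -0.01,"dz": 0,"yaw": 0,"claw": 1},
    {"dx": 0.12,"dy": -0.01,"dz": 0,"yaw": 0,"claw": 1},
    {"dx": 0.14,"dy": -0.01,"dz": 0,"yaw": 0,"claw": 1},
    {"dx": 0.16,"dy": -0.01,"dz": 0,"yaw": 0,"claw": 1},
    {"dx": 0.175,"dy": -0.01,"dz": 0,"yaw": 0,"claw": 1},
    {"dx": 0.19,"dy": -0.01,"dz": 0,"yaw": 0,"claw": 1},
    {"dx": 0.19,"dy": -0.01,"dz": 0,"yaw": 0,"claw": 1},
  ],
)

```text
time: 25.18
tool_pos: [0.5078, -0.1114, -0.0094]
tool_rot: [0.001, 0.732, 0.682, 0.001]
contact_force: [2.9, -4.3, 5.5]
gripper_width: -0.004
grasp_force: 2.1
```

```bash
python3 - <<'E'
from h import *
show()
E
```

```text
t 25.18 tcp [ 0.5078 -0.1114 -0.0094] press [ 0.0019 -0.0948] yawerr 0.0015 F [ 2.9 -4.3  5.5] w -0.004 g 2.1
```

>>> send_rows(
  increments=[
    {"dx": 0.006,"dy": 0,"dz": 0,"yaw": 0,"claw": 1},
    {"dx": 0.012,"dy": 0,"dz": 0,"yaw": 0,"claw": 1},
    {"dx": 0.016,"dy": 0,"dz": 0,"yaw": 0,"claw": 1},
    {"dx": 0.016,"dy": 0,"dz": 0,"yaw": 0,"claw": 1},
  ],
)

```text
time: 25.68
tool_pos: [0.5084, -0.1042, -0.0094]
tool_rot: [0.001, 0.732, 0.681, 0.001]
contact_force: [2.7, -5.3, 5.2]
gripper_width: 0.003
grasp_force: 2.7
```

```bash
python3 - <<'E'
from h import *
show()
E
```

```text
t 25.68 tcp [ 0.5084 -0.1042 -0.0094] press [ 0.002  -0.0876] yawerr 0.0008 F [ 2.7 -5.3  5.2] w 0.003 g 2.7
```

Continue a little to find the stop, then ease back.

>>> send_rows(
  increments=[
    {"dx": 0.006,"dy": 0,"dz": 0,"yaw": 0,"claw": 1},
    {"dx": 0.012,"dy": 0,"dz": 0,"yaw": 0,"claw": 1},
    {"dx": 0.012,"dy": 0,"dz": 0,"yaw": 0,"claw": 1},
  ],
)

```text
time: 26.05
tool_pos: [0.5084, -0.1046, -0.0091]
tool_rot: [0.006, 0.731, 0.682, -0.004]
contact_force: [-0.7, -26.7, 2.5]
gripper_width: 0.004
grasp_force: 14.1
```

```bash
python3 - <<'E'
from h import *
show()
E
```

```text
t 26.05 tcp [ 0.5084 -0.1046 -0.0091] press [ 0.0021 -0.088 ] yawerr 0.0023 F [ -0.7 -26.7   2.5] w 0.004 g 14.1
```

>>> send_rows(
  increments=[
    {"dx": -0.03,"dy": 0,"dz": 0,"yaw": 0,"claw": 1},
    {"dx": -0.06,"dy": 0,"dz": 0,"yaw": 0,"claw": 1},
    {"dx": -0.09,"dy": 0,"dz": 0,"yaw": 0,"claw": 1},
    {"dx": -0.12,"dy": 0,"dz": 0,"yaw": 0,"claw": 1},
    {"dx": -0.15,"dy": 0,"dz": 0,"yaw": 0,"claw": 1},
    {"dx": -0.19,"dy": 0,"dz": 0,"yaw": 0,"claw": 1},
    {"dx": -0.22,"dy": 0,"dz": -0.05,"yaw": 0,"claw": 1},
    {"dx": -0.22,"dy": -0.03,"dz": -0.15,"yaw": 0,"claw": -0.5},
    {"dx": -0.2,"dy": -0.06,"dz": -0.25,"yaw": 0,"claw": -0.5},
    {"dx": -0.12,"dy": -0.09,"dz": -0.35,"yaw": 0,"claw": -0.5},
    {"dx": -0.04,"dy": -0.09,"dz": -0.45,"yaw": 0,"claw": -0.5},
    {"dx": 0.06,"dy": -0.09,"dz": -0.52,"yaw": 0,"claw": -0.5},
    {"dx": 0.16,"dy": -0.09,"dz": -0.52,"yaw": 0,"claw": -0.5},
    {"dx": 0.26,"dy": -0.09,"dz": -0.52,"yaw": 0,"claw": -0.5},
    {"dx": 0.277,"dy": -0.09,"dz": -0.52,"yaw": 0,"claw": -0.5},
    {"dx": 0.277,"dy": -0.09,"dz": -0.52,"yaw": 0,"claw": -0.5},
    {"dx": 0.277,"dy": -0.09,"dz": -0.52,"yaw": 0,"claw": -0.5},
    {"dx": 0.277,"dy": -0.09,"dz": -0.52,"yaw": 0,"claw": -0.5},
  ],
)

```text
time: 28.3
tool_pos: [0.4725, 0.0427, 0.2495]
tool_rot: [-0.0, 0.733, 0.681, -0.0]
contact_force: [-0.7, 0.4, 0.1]
gripper_width: 0.748
grasp_force: 0.0
```

```bash
python3 - <<'E'
from h import *
show()
for t in wtins(z=.048,tag='w10.png'): print(t)
cam=wrist_cam(); im=manip.grab_frame('wrist'); g=cv2.cvtColor(im,cv2.COLOR_RGB2GRAY)
# pusher/thumb check
print('thumb pix home',wproj(cam,[*tow((0,-.136)),.069]), 'pusher',wproj(cam,[*tow((0,-.026)),.025]))
E
```

```text
t 28.3 tcp [0.4725 0.0427 0.2495] press [-0.0444  0.0563] yawerr -0.0009 F [-0.7  0.4  0.1] w 0.748 g 0.0
(325.6, 172.4, 'diam', np.float64(0.0349), 'world', [0.5176, 0.0391], 'press', [0.0008, 0.056])
thumb pix home [322.07918737 324.04053176] pusher [321.03161752 231.03671413]
```

>>> send_rows(
  increments=[
    {"dx": 0,"dy": 0.09,"dz": 0.1,"yaw": 0,"claw": -0.5},
    {"dx": 0,"dy": 0.09,"dz": 0.2,"yaw": 0,"claw": -0.5},
    {"dx": 0,"dy": 0.09,"dz": 0.3,"yaw": 0,"claw": -0.5},
    {"dx": 0,"dy": 0.09,"dz": 0.4,"yaw": 0,"claw": -0.5},
    {"dx": 0,"dy": 0.09,"dz": 0.47,"yaw": 0,"claw": -0.5},
    {"dx": 0,"dy": 0.09,"dz": 0.51,"yaw": 0,"claw": -0.5},
    {"dx": 0,"dy": 0.09,"dz": 0.528,"yaw": 0,"claw": -0.5},
    {"dx": 0,"dy": 0.09,"dz": 0.528,"yaw": 0,"claw": -0.5},
    {"dx": 0,"dy": 0.09,"dz": 0.528,"yaw": 0,"claw": 1},
    {"dx": 0,"dy": 0.09,"dz": 0.528,"yaw": 0,"claw": 1},
    {"dx": 0,"dy": 0.09,"dz": 0.528,"yaw": 0,"claw": 1},
    {"dx": 0,"dy": 0.09,"dz": 0.528,"yaw": 0,"claw": 1},
    {"dx": 0,"dy": 0.09,"dz": 0.45,"yaw": 0,"claw": 1},
    {"dx": 0,"dy": 0.09,"dz": 0.35,"yaw": 0,"claw": 1},
    {"dx": 0,"dy": 0.09,"dz": 0.28,"yaw": 0,"claw": 1},
    {"dx": 0,"dy": 0.09,"dz": 0.28,"yaw": 0,"claw": 1},
    {"dx": 0,"dy": 0.09,"dz": 0.28,"yaw": 0,"claw": 1},
  ],
)

```text
time: 30.52
tool_pos: [0.5162, 0.0407, 0.108]
tool_rot: [-0.001, 0.732, 0.681, -0.001]
contact_force: [-0.1, -0.2, -2.0]
gripper_width: 0.518
grasp_force: 61.7
```

```bash
python3 - <<'E'
from h import *
show()
for P in [(.567,.335),(.487,.3395),(.407,.344)]: print(delta([*P,-.015]))
print(plane('top',(150,150),.048), plane('top',(202,262),.036))
E
```

```text
t 30.52 tcp [0.5162 0.0407 0.108 ] press [-0.0007  0.0575] yawerr 0.001 F [-0.1 -0.2 -2. ] w 0.518 g 61.7
[0.594 0.06  0.246]
[ 0.592 -0.1    0.246]
[ 0.589 -0.26   0.247]
[0.6856721  0.33187103 0.048     ] [0.39261922 0.18490599 0.036     ]
```

>>> send_rows(
  increments=[
    {"dx": 0.1,"dy": 0.01,"dz": -0.05,"yaw": 0,"claw": 1},
    {"dx": 0.2,"dy": 0.02,"dz": -0.05,"yaw": 0,"claw": 1},
    {"dx": 0.3,"dy": 0.03,"dz": -0.05,"yaw": 0,"claw": 1},
    {"dx": 0.4,"dy": 0.04,"dz": -0.05,"yaw": 0,"claw": 1},
    {"dx": 0.5,"dy": 0.05,"dz": -0.05,"yaw": 0,"claw": 1},
    {"dx": 0.594,"dy": 0.06,"dz": 0.0,"yaw": 0,"claw": 1},
    {"dx": 0.594,"dy": 0.06,"dz": 0.1,"yaw": 0,"claw": 1},
    {"dx": 0.594,"dy": 0.06,"dz": 0.19,"yaw": 0,"claw": 1},
    {"dx": 0.594,"dy": 0.06,"dz": 0.225,"yaw": 0,"claw": 1},
    {"dx": 0.594,"dy": 0.06,"dz": 0.24,"yaw": 0,"claw": 1},
    {"dx": 0.594,"dy": 0.06,"dz": 0.246,"yaw": 0,"claw": 1},
    {"dx": 0.594,"dy": 0.06,"dz": 0.246,"yaw": 0,"claw": 1},
    {"dx": 0.594,"dy": 0.06,"dz": 0.246,"yaw": 0,"claw": -0.5},
    {"dx": 0.594,"dy": 0.06,"dz": 0.246,"yaw": 0,"claw": -0.5},
    {"dx": 0.594,"dy": 0.06,"dz": 0.246,"yaw": 0,"claw": -0.5},
    {"dx": 0.594,"dy": 0.06,"dz": 0.2,"yaw": 0,"claw": -0.5},
    {"dx": 0.594,"dy": 0.06,"dz": 0.1,"yaw": 0,"claw": -0.5},
    {"dx": 0.594,"dy": -0.02,"dz": -0.1,"yaw": 0,"claw": -0.5},
    {"dx": 0.594,"dy": -0.02,"dz": -0.28,"yaw": 0,"claw": -0.5},
    {"dx": 0.594,"dy": -0.02,"dz": -0.28,"yaw": 0,"claw": -0.5},
  ],
)

```text
time: 33.02
tool_pos: [0.5292, 0.3375, 0.246]
tool_rot: [0.0, 0.732, 0.681, 0.001]
contact_force: [1.2, 0.5, 0.3]
gripper_width: 0.753
grasp_force: 0.0
```

```bash
python3 - <<'E'
from h import *
show()
for t in wtins(z=.047): print(t)
print(tins())
print(delta([.3656-.043,-.3144+.003,.25]))
E
```

```text
t 33.02 tcp [0.5292 0.3375 0.246 ] press [-0.0092  0.3545] yawerr 0.0012 F [1.2 0.5 0.3] w 0.753 g 0.0
(322.0, 175.1, 'diam', np.float64(0.0384), 'world', [0.5701, 0.3318], 'press', [0.032, 0.3517])
[(129, [433.1, 240.7], [0.4534, -0.4106], [-0.0306, -0.3971]), (134, [385.6, 274.7], [0.3654, -0.2863], [-0.1274, -0.2796])]
[-1.329 -0.328 -0.008]
```

>>> send_rows(
  increments=[
    {"dx": -0.1,"dy": -0.05,"dz": 0,"yaw": 0,"claw": -0.5},
    {"dx": -0.2,"dy": -0.1,"dz": 0,"yaw": 0,"claw": -0.5},
    {"dx": -0.3,"dy": -0.15,"dz": 0,"yaw": 0,"claw": -0.5},
    {"dx": -0.4,"dy": -0.2,"dz": 0,"yaw": 0,"claw": -0.5},
    {"dx": -0.5,"dy": -0.25,"dz": 0,"yaw": 0,"claw": -0.5},
    {"dx": -0.6,"dy": -0.28,"dz": 0,"yaw": 0,"claw": -0.5},
    {"dx": -0.7,"dy": -0.3,"dz": 0,"yaw": 0,"claw": -0.5},
    {"dx": -0.8,"dy": -0.322,"dz": 0,"yaw": 0,"claw": -0.5},
    {"dx": -0.9,"dy": -0.322,"dz": 0,"yaw": 0,"claw": -0.5},
    {"dx": -1.0,"dy": -0.322,"dz": 0,"yaw": 0,"claw": -0.5},
  ],
)

```text
time: 34.38
tool_pos: [0.3331, -0.1514, 0.2436]
tool_rot: [0.002, 0.732, 0.681, 0.0]
contact_force: [0.9, 0.6, -1.0]
gripper_width: 0.75
grasp_force: 0.0
```

>>> send_rows(
  increments=[
    {"dx": -0.1,"dy": 0,"dz": 0,"yaw": 0,"claw": -0.5},
    {"dx": -0.2,"dy": 0,"dz": 0,"yaw": 0,"claw": -0.5},
    {"dx": -0.267,"dy": 0,"dz": 0,"yaw": 0,"claw": -0.5},
    {"dx": -0.267,"dy": 0,"dz": 0,"yaw": 0,"claw": -0.5},
    {"dx": -0.267,"dy": 0,"dz": 0,"yaw": 0,"claw": -0.5},
    {"dx": -0.267,"dy": 0,"dz": 0,"yaw": 0,"claw": -0.5},
  ],
)

```text
time: 35.12
tool_pos: [0.3242, -0.2821, 0.2424]
tool_rot: [0.001, 0.731, 0.682, 0.0]
contact_force: [0.2, 0.4, 0.7]
gripper_width: 0.75
grasp_force: 0.0
```

```bash
python3 - <<'E'
from h import *
show()
for t in wtins(): print(t)
show()
E
```

```text
t 35.12 tcp [ 0.3242 -0.2821  0.2424] press [-0.1688 -0.2783] yawerr 0.0024 F [0.2 0.4 0.7] w 0.75 g 0.0
(397.0, 263.0, 'diam', np.float64(0.0312), 'world', [0.456, -0.4089], 'press', [-0.0282, -0.3953])
(323.4, 173.9, 'diam', np.float64(0.0347), 'world', [0.3667, -0.2873], 'press', [-0.126, -0.2804])
t 35.17 tcp [ 0.3242 -0.2821  0.2423] press [-0.1688 -0.2783] yawerr 0.0025 F [ 0.7 -0.2  0.7] w 0.747 g 0.0
```

>>> send_rows(
  increments=[
    {"dx": -0.004,"dy": 0.086,"dz": 0.1,"yaw": 0,"claw": -0.5},
    {"dx": -0.004,"dy": 0.086,"dz": 0.2,"yaw": 0,"claw": -0.5},
    {"dx": -0.004,"dy": 0.086,"dz": 0.3,"yaw": 0,"claw": -0.5},
    {"dx": -0.004,"dy": 0.086,"dz": 0.4,"yaw": 0,"claw": -0.5},
    {"dx": -0.004,"dy": 0.086,"dz": 0.48,"yaw": 0,"claw": -0.5},
    {"dx": -0.004,"dy": 0.086,"dz": 0.52,"yaw": 0,"claw": -0.5},
    {"dx": -0.004,"dy": 0.086,"dz": 0.545,"yaw": 0,"claw": -0.5},
    {"dx": -0.004,"dy": 0.086,"dz": 0.545,"yaw": 0,"claw": -0.5},
    {"dx": -0.004,"dy": 0.086,"dz": 0.545,"yaw": 0,"claw": -0.5},
    {"dx": -0.004,"dy": 0.086,"dz": 0.545,"yaw": 0,"claw": 1},
    {"dx": -0.004,"dy": 0.086,"dz": 0.545,"yaw": 0,"claw": 1},
    {"dx": -0.004,"dy": 0.086,"dz": 0.545,"yaw": 0,"claw": 1},
    {"dx": -0.004,"dy": 0.086,"dz": 0.545,"yaw": 0,"claw": 1},
  ],
)

```text
time: 36.8
tool_pos: [0.3677, -0.2892, -0.029]
tool_rot: [0.001, 0.732, 0.681, 0.0]
contact_force: [-0.6, 1.8, 6.5]
gripper_width: 0.514
grasp_force: 61.8
```

```bash
python3 - <<'E'
from h import *
show(); print(delta([*tow((.0003,.0)),-.0]))
E
```

```text
t 36.8 tcp [ 0.3677 -0.2892 -0.029 ] press [-0.1249 -0.2822] yawerr 0.0009 F [-0.6  1.8  6.5] w 0.514 g 61.8
[ 0.564  0.251 -0.059]
```

>>> send_rows(
  increments=[
    {"dx": 0,"dy": 0,"dz": -0.1,"yaw": 0,"claw": 1},
    {"dx": 0,"dy": 0,"dz": -0.2,"yaw": 0,"claw": 1},
    {"dx": 0.1,"dy": 0.04,"dz": -0.3,"yaw": 0,"claw": 1},
    {"dx": 0.2,"dy": 0.09,"dz": -0.35,"yaw": 0,"claw": 1},
    {"dx": 0.3,"dy": 0.13,"dz": -0.35,"yaw": 0,"claw": 1},
    {"dx": 0.4,"dy": 0.18,"dz": -0.35,"yaw": 0,"claw": 1},
    {"dx": 0.5,"dy": 0.23,"dz": -0.35,"yaw": 0,"claw": 1},
    {"dx": 0.562,"dy": 0.251,"dz": -0.25,"yaw": 0,"claw": 1},
    {"dx": 0.562,"dy": 0.251,"dz": -0.15,"yaw": 0,"claw": 1},
    {"dx": 0.562,"dy": 0.251,"dz": -0.15,"yaw": 0,"claw": 1},
    {"dx": 0.562,"dy": 0.251,"dz": -0.15,"yaw": 0,"claw": 1},
    {"dx": 0.562,"dy": 0.251,"dz": -0.15,"yaw": 0,"claw": 1},
  ],
)

```text
time: 38.3
tool_pos: [0.514, -0.0175, 0.0474]
tool_rot: [0.002, 0.732, 0.681, 0.002]
contact_force: [0.0, -0.5, -1.3]
gripper_width: 0.517
grasp_force: 61.9
```

```bash
python3 - <<'E'
from h import *
show(); print(delta([*tow((.0003,-.001)),-.0145]))
E
```

```text
t 38.3 tcp [ 0.514  -0.0175  0.0474] press [ 0.0014 -0.0007] yawerr 0.0001 F [ 0.  -0.5 -1.3] w 0.517 g 61.9
[-0.001 -0.003  0.124]
```

>>> send_rows(
  increments=[
    {"dx": -0.001,"dy": -0.003,"dz": 0.05,"yaw": 0,"claw": 1},
    {"dx": -0.001,"dy": -0.003,"dz": 0.09,"yaw": 0,"claw": 1},
    {"dx": -0.001,"dy": -0.003,"dz": 0.11,"yaw": 0,"claw": 1},
    {"dx": -0.001,"dy": -0.003,"dz": 0.123,"yaw": 0,"claw": 1},
    {"dx": -0.001,"dy": -0.003,"dz": 0.123,"yaw": 0,"claw": 1},
    {"dx": -0.001,"dy": -0.003,"dz": 0.123,"yaw": 0,"claw": -0.5},
    {"dx": -0.001,"dy": -0.003,"dz": 0.123,"yaw": 0,"claw": -0.5},
    {"dx": -0.001,"dy": -0.003,"dz": 0.123,"yaw": 0,"claw": -0.5},
    {"dx": -0.001,"dy": -0.003,"dz": 0.08,"yaw": 0,"claw": -0.5},
    {"dx": -0.001,"dy": -0.003,"dz": 0,"yaw": 0,"claw": -0.5},
    {"dx": 0,"dy": -0.04,"dz": -0.1,"yaw": 0,"claw": -0.5},
    {"dx": 0,"dy": -0.089,"dz": -0.2,"yaw": 0,"claw": -0.5},
    {"dx": 0,"dy": -0.089,"dz": -0.3,"yaw": 0,"claw": -0.5},
    {"dx": 0,"dy": -0.089,"dz": -0.404,"yaw": 0,"claw": -0.5},
    {"dx": 0,"dy": -0.089,"dz": -0.404,"yaw": 0,"claw": -0.5},
    {"dx": 0,"dy": -0.089,"dz": -0.404,"yaw": 0,"claw": -0.5},
    {"dx": 0,"dy": -0.089,"dz": -0.404,"yaw": 0,"claw": -0.5},
  ],
)

```text
time: 40.42
tool_pos: [0.4665, -0.0133, 0.2441]
tool_rot: [-0.002, 0.732, 0.681, -0.001]
contact_force: [0.3, -0.8, -0.7]
gripper_width: 0.75
grasp_force: 0.0
```

```bash
python3 - <<'E'
from h import *
show()
for t in wtins(z=.056): print(t)
print(delta([*tow((.1405,0)),.30]),delta([*tow((.1405,0)),.189]))
E
```

```text
t 40.42 tcp [ 0.4665 -0.0133  0.2441] press [-0.0463  0.0001] yawerr 0.001 F [ 0.3 -0.8 -0.7] w 0.75 g 0.0
(538.1, 270.0, 'diam', np.float64(0.0351), 'world', [0.7666, -0.1546], 'press', [0.2632, -0.1191])
(327.8, 173.4, 'diam', np.float64(0.0351), 'world', [0.512, -0.0155], 'press', [-0.0008, 0.0012])
[-0.     0.373 -0.113] [-0.001  0.374  0.109]
```

Tin seated. Lever, as before.

>>> send_rows(
  increments=[
    {"dx": 0,"dy": 0,"dz": -0.113,"yaw": 0,"claw": -0.5},
    {"dx": 0,"dy": 0.1,"dz": -0.113,"yaw": 0,"claw": -0.5},
    {"dx": 0,"dy": 0.2,"dz": -0.113,"yaw": 0,"claw": -0.5},
    {"dx": 0,"dy": 0.3,"dz": -0.113,"yaw": 0,"claw": -0.5},
    {"dx": 0,"dy": 0.373,"dz": -0.113,"yaw": 0,"claw": -0.5},
    {"dx": 0,"dy": 0.373,"dz": -0.113,"yaw": 0,"claw": -0.5},
    {"dx": 0,"dy": 0.373,"dz": -0.113,"yaw": 0,"claw": -0.5},
    {"dx": 0,"dy": 0.373,"dz": -0.05,"yaw": 0,"claw": -0.5},
    {"dx": 0,"dy": 0.373,"dz": 0.02,"yaw": 0,"claw": -0.5},
    {"dx": 0,"dy": 0.373,"dz": 0.07,"yaw": 0,"claw": -0.5},
    {"dx": 0,"dy": 0.373,"dz": 0.109,"yaw": 0,"claw": -0.5},
    {"dx": 0,"dy": 0.373,"dz": 0.109,"yaw": 0,"claw": -0.5},
    {"dx": 0,"dy": 0.373,"dz": 0.109,"yaw": 0,"claw": 1},
    {"dx": 0,"dy": 0.373,"dz": 0.109,"yaw": 0,"claw": 1},
    {"dx": 0,"dy": 0.373,"dz": 0.109,"yaw": 0,"claw": 1},
    {"dx": 0,"dy": 0.373,"dz": 0.109,"yaw": 0,"claw": 1},
    {"dx": 0,"dy": 0.373,"dz": 0.109,"yaw": 0,"claw": 1},
    {"dx": 0,"dy": 0.373,"dz": 0.109,"yaw": 0,"claw": 1},
  ],
)

```text
time: 42.72
tool_pos: [0.6527, -0.0268, 0.1935]
tool_rot: [-0.001, 0.732, 0.681, -0.001]
contact_force: [-5.5, 0.3, 4.5]
gripper_width: 0.138
grasp_force: 58.4
```

```bash
python3 - <<'E'
from h import *
show()
E
```

```text
t 42.73 tcp [ 0.6527 -0.0268  0.1935] press [1.404e-01 1.000e-04] yawerr 0.0007 F [-5.5  0.3  4.5] w 0.138 g 58.4
```

>>> send_rows(
  increments=[
    {"dx": 0,"dy": -0.039,"dz": -0.004,"yaw": 0,"claw": 1},
    {"dx": 0,"dy": -0.079,"dz": -0.004,"yaw": 0,"claw": 1},
    {"dx": 0,"dy": -0.119,"dz": 0,"yaw": 0,"claw": 1},
    {"dx": 0,"dy": -0.158,"dz": 0.007,"yaw": 0,"claw": 1},
    {"dx": 0,"dy": -0.196,"dz": 0.019,"yaw": 0,"claw": 1},
    {"dx": 0,"dy": -0.232,"dz": 0.034,"yaw": 0,"claw": 1},
    {"dx": 0,"dy": -0.267,"dz": 0.053,"yaw": 0,"claw": 1},
    {"dx": 0,"dy": -0.3,"dz": 0.075,"yaw": 0,"claw": 1},
    {"dx": 0,"dy": -0.331,"dz": 0.1,"yaw": 0,"claw": 1},
    {"dx": 0,"dy": -0.359,"dz": 0.128,"yaw": 0,"claw": 1},
    {"dx": 0,"dy": -0.384,"dz": 0.158,"yaw": 0,"claw": 1},
    {"dx": 0,"dy": -0.406,"dz": 0.191,"yaw": 0,"claw": 1},
    {"dx": 0,"dy": -0.425,"dz": 0.226,"yaw": 0,"claw": 1},
    {"dx": 0,"dy": -0.441,"dz": 0.263,"yaw": 0,"claw": 1},
    {"dx": 0,"dy": -0.452,"dz": 0.301,"yaw": 0,"claw": 1},
    {"dx": 0,"dy": -0.46,"dz": 0.34,"yaw": 0,"claw": 1},
    {"dx": 0,"dy": -0.46,"dz": 0.35,"yaw": 0,"claw": 1},
    {"dx": 0,"dy": -0.46,"dz": 0.355,"yaw": 0,"claw": 1},
    {"dx": 0,"dy": -0.46,"dz": 0.355,"yaw": 0,"claw": 1},
    {"dx": 0,"dy": -0.46,"dz": 0.355,"yaw": 0,"claw": 1},
  ],
)

```text
time: 45.22
tool_pos: [0.4227, -0.0076, 0.0183]
tool_rot: [-0.005, 0.732, 0.681, -0.0]
contact_force: [-21.5, 12.4, 31.9]
gripper_width: 0.137
grasp_force: 75.1
```

```bash
python3 - <<'E'
from h import *
show()
E
```

```text
t 45.23 tcp [ 0.4227 -0.0076  0.0183] press [-0.0904  0.0026] yawerr 0.0004 F [-21.5  12.4  31.9] w 0.137 g 75.1
```

>>> send_rows(
  increments=[
    {"dx": 0,"dy": 0.004,"dz": -0.036,"yaw": 0,"claw": 1},
    {"dx": 0,"dy": 0.009,"dz": -0.057,"yaw": 0,"claw": 1},
    {"dx": 0,"dy": 0.014,"dz": -0.077,"yaw": 0,"claw": 1},
    {"dx": 0,"dy": 0.021,"dz": -0.097,"yaw": 0,"claw": 1},
    {"dx": 0,"dy": 0.029,"dz": -0.117,"yaw": 0,"claw": 1},
    {"dx": 0,"dy": 0.038,"dz": -0.136,"yaw": 0,"claw": 1},
    {"dx": 0,"dy": 0.048,"dz": -0.155,"yaw": 0,"claw": 1},
    {"dx": 0,"dy": 0.059,"dz": -0.173,"yaw": 0,"claw": 1},
    {"dx": 0,"dy": 0.071,"dz": -0.19,"yaw": 0,"claw": 1},
    {"dx": 0,"dy": 0.084,"dz": -0.207,"yaw": 0,"claw": 1},
    {"dx": 0,"dy": 0.097,"dz": -0.223,"yaw": 0,"claw": 1},
    {"dx": 0,"dy": 0.112,"dz": -0.239,"yaw": 0,"claw": 1},
    {"dx": 0,"dy": 0.127,"dz": -0.253,"yaw": 0,"claw": 1},
    {"dx": 0,"dy": 0.143,"dz": -0.267,"yaw": 0,"claw": 1},
    {"dx": 0,"dy": 0.16,"dz": -0.28,"yaw": 0,"claw": 1},
    {"dx": 0,"dy": 0.177,"dz": -0.292,"yaw": 0,"claw": 1},
    {"dx": 0,"dy": 0.195,"dz": -0.304,"yaw": 0,"claw": 1},
    {"dx": 0,"dy": 0.214,"dz": -0.314,"yaw": 0,"claw": 1},
    {"dx": 0,"dy": 0.233,"dz": -0.323,"yaw": 0,"claw": 1},
    {"dx": 0,"dy": 0.252,"dz": -0.331,"yaw": 0,"claw": 1},
  ],
)

```text
time: 47.72
tool_pos: [0.5511, -0.0186, 0.1818]
tool_rot: [0.0, 0.732, 0.681, 0.002]
contact_force: [0.0, 4.4, 6.0]
gripper_width: 0.136
grasp_force: 64.7
```

>>> send_rows(
  increments=[
    {"dx": 0,"dy": 0.02,"dz": -0.008,"yaw": 0,"claw": 1},
    {"dx": 0,"dy": 0.04,"dz": -0.014,"yaw": 0,"claw": 1},
    {"dx": 0,"dy": 0.061,"dz": -0.019,"yaw": 0,"claw": 1},
    {"dx": 0,"dy": 0.082,"dz": -0.023,"yaw": 0,"claw": 1},
    {"dx": 0,"dy": 0.102,"dz": -0.026,"yaw": 0,"claw": 1},
    {"dx": 0,"dy": 0.124,"dz": -0.028,"yaw": 0,"claw": 1},
    {"dx": 0,"dy": 0.145,"dz": -0.028,"yaw": 0,"claw": 1},
    {"dx": 0,"dy": 0.166,"dz": -0.028,"yaw": 0,"claw": 1},
    {"dx": 0,"dy": 0.187,"dz": -0.027,"yaw": 0,"claw": 1},
    {"dx": 0,"dy": 0.208,"dz": -0.024,"yaw": 0,"claw": 1},
    {"dx": 0,"dy": 0.212,"dz": -0.024,"yaw": 0,"claw": 1},
    {"dx": 0,"dy": 0.212,"dz": -0.024,"yaw": 0,"claw": 1},
  ],
)

```text
time: 49.22
tool_pos: [0.6524, -0.0273, 0.1914]
tool_rot: [-0.003, 0.732, 0.681, -0.004]
contact_force: [-10.9, 0.7, 5.9]
gripper_width: 0.139
grasp_force: 66.7
```

```bash
python3 - <<'E'
from h import *
show()
E
```

```text
t 49.23 tcp [ 0.6524 -0.0273  0.1914] press [ 0.1401 -0.0005] yawerr 0.0007 F [-10.9   0.7   5.9] w 0.139 g 66.7
```

>>> send_rows(
  increments=[
    {"dx": 0,"dy": -0.003,"dz": 0,"yaw": 0,"claw": 1},
    {"dx": 0,"dy": -0.003,"dz": 0,"yaw": 0,"claw": -0.5},
    {"dx": 0,"dy": -0.003,"dz": 0,"yaw": 0,"claw": -0.5},
    {"dx": 0,"dy": -0.003,"dz": 0,"yaw": 0,"claw": -0.5},
    {"dx": 0,"dy": -0.003,"dz": -0.06,"yaw": 0,"claw": -0.5},
    {"dx": 0,"dy": -0.003,"dz": -0.16,"yaw": 0,"claw": -0.5},
    {"dx": 0,"dy": -0.003,"dz": -0.24,"yaw": 0,"claw": -0.5},
    {"dx": -0.1,"dy": -0.08,"dz": -0.24,"yaw": 0,"claw": 1},
    {"dx": -0.2,"dy": -0.15,"dz": -0.24,"yaw": 0,"claw": 1},
    {"dx": -0.3,"dy": -0.22,"dz": -0.2,"yaw": 0,"claw": 1},
    {"dx": -0.38,"dy": -0.282,"dz": -0.1,"yaw": 0,"claw": 1},
    {"dx": -0.38,"dy": -0.282,"dz": 0.0,"yaw": 0,"claw": 1},
    {"dx": -0.38,"dy": -0.282,"dz": 0.1,"yaw": 0,"claw": 1},
    {"dx": -0.38,"dy": -0.282,"dz": 0.2,"yaw": 0,"claw": 1},
    {"dx": -0.38,"dy": -0.282,"dz": 0.3,"yaw": 0,"claw": 1},
    {"dx": -0.38,"dy": -0.282,"dz": 0.36,"yaw": 0,"claw": 1},
    {"dx": -0.38,"dy": -0.282,"dz": 0.4,"yaw": 0,"claw": 1},
    {"dx": -0.38,"dy": -0.282,"dz": 0.4,"yaw": 0,"claw": 1},
  ],
)

```text
time: 51.48
tool_pos: [0.4998, -0.2056, -0.0101]
tool_rot: [-0.002, 0.732, 0.681, -0.001]
contact_force: [-0.1, 0.1, 0.5]
gripper_width: 0.002
grasp_force: 0.0
```

```bash
python3 - <<'E'
from h import *
show(); print(delta([*tow((0.001,-.0855)),-.011]))
E
```

```text
t 51.48 tcp [ 0.4998 -0.2056 -0.0101] press [ 0.0007 -0.1893] yawerr 0.0011 F [-0.1  0.1  0.5] w 0.002 g 0.0
[0.208 0.001 0.002]
```

Push fully, then check force, then back and up to view.

>>> send_rows(
  increments=[
    {"dx": 0.03,"dy": 0,"dz": 0,"yaw": 0,"claw": 1},
    {"dx": 0.06,"dy": 0,"dz": 0,"yaw": 0,"claw": 1},
    {"dx": 0.08,"dy": 0,"dz": 0,"yaw": 0,"claw": 1},
    {"dx": 0.1,"dy": 0,"dz": 0,"yaw": 0,"claw": 1},
    {"dx": 0.12,"dy": 0,"dz": 0,"yaw": 0,"claw": 1},
    {"dx": 0.14,"dy": 0,"dz": 0,"yaw": 0,"claw": 1},
    {"dx": 0.16,"dy": 0,"dz": 0,"yaw": 0,"claw": 1},
    {"dx": 0.175,"dy": 0,"dz": 0,"yaw": 0,"claw": 1},
    {"dx": 0.19,"dy": 0,"dz": 0,"yaw": 0,"claw": 1},
    {"dx": 0.2,"dy": 0,"dz": 0,"yaw": 0,"claw": 1},
    {"dx": 0.208,"dy": 0,"dz": 0,"yaw": 0,"claw": 1},
    {"dx": 0.213,"dy": 0,"dz": 0,"yaw": 0,"claw": 1},
    {"dx": 0.213,"dy": 0,"dz": 0,"yaw": 0,"claw": 1},
  ],
)

```text
time: 53.1
tool_pos: [0.5099, -0.1046, -0.0072]
tool_rot: [0.004, 0.732, 0.682, -0.002]
contact_force: [-0.6, -20.3, 1.6]
gripper_width: -0.003
grasp_force: 9.7
```

>>> send_rows(
  increments=[
    {"dx": -0.03,"dy": 0,"dz": 0,"yaw": 0,"claw": 1},
    {"dx": -0.06,"dy": 0,"dz": 0,"yaw": 0,"claw": 1},
    {"dx": -0.09,"dy": 0,"dz": 0,"yaw": 0,"claw": 1},
    {"dx": -0.12,"dy": 0,"dz": 0,"yaw": 0,"claw": 1},
    {"dx": -0.15,"dy": 0,"dz": 0,"yaw": 0,"claw": 1},
    {"dx": -0.19,"dy": 0,"dz": 0,"yaw": 0,"claw": 1},
    {"dx": -0.22,"dy": 0,"dz": -0.05,"yaw": 0,"claw": 1},
    {"dx": -0.22,"dy": -0.03,"dz": -0.15,"yaw": 0,"claw": -0.5},
    {"dx": -0.2,"dy": -0.06,"dz": -0.25,"yaw": 0,"claw": -0.5},
    {"dx": -0.12,"dy": -0.09,"dz": -0.35,"yaw": 0,"claw": -0.5},
    {"dx": -0.04,"dy": -0.09,"dz": -0.45,"yaw": 0,"claw": -0.5},
    {"dx": 0.06,"dy": -0.09,"dz": -0.52,"yaw": 0,"claw": -0.5},
    {"dx": 0.16,"dy": -0.09,"dz": -0.52,"yaw": 0,"claw": -0.5},
    {"dx": 0.26,"dy": -0.09,"dz": -0.52,"yaw": 0,"claw": -0.5},
    {"dx": 0.28,"dy": -0.09,"dz": -0.52,"yaw": 0,"claw": -0.5},
    {"dx": 0.28,"dy": -0.09,"dz": -0.52,"yaw": 0,"claw": -0.5},
    {"dx": 0.28,"dy": -0.09,"dz": -0.52,"yaw": 0,"claw": -0.5},
    {"dx": 0.28,"dy": -0.09,"dz": -0.52,"yaw": 0,"claw": -0.5},
  ],
)

```text
time: 55.35
tool_pos: [0.4741, 0.0415, 0.2517]
tool_rot: [-0.0, 0.733, 0.681, -0.0]
contact_force: [0.9, 0.5, -0.0]
gripper_width: 0.746
grasp_force: 0.0
```

```bash
python3 - <<'E'
from h import *
show()
for t in wtins(z=.048): print(t)
E
```

```text
t 55.35 tcp [0.4741 0.0415 0.2517] press [-0.0428  0.0553] yawerr -0.001 F [ 0.9  0.5 -0. ] w 0.746 g 0.0
(323.4, 171.4, 'diam', np.float64(0.0354), 'world', [0.5168, 0.0389], 'press', [0.0, 0.0558])
```

>>> send_rows(
  increments=[
    {"dx": 0,"dy": 0.086,"dz": 0.1,"yaw": 0,"claw": -0.5},
    {"dx": 0,"dy": 0.086,"dz": 0.2,"yaw": 0,"claw": -0.5},
    {"dx": 0,"dy": 0.086,"dz": 0.3,"yaw": 0,"claw": -0.5},
    {"dx": 0,"dy": 0.086,"dz": 0.4,"yaw": 0,"claw": -0.5},
    {"dx": 0,"dy": 0.086,"dz": 0.47,"yaw": 0,"claw": -0.5},
    {"dx": 0,"dy": 0.086,"dz": 0.51,"yaw": 0,"claw": -0.5},
    {"dx": 0,"dy": 0.086,"dz": 0.532,"yaw": 0,"claw": -0.5},
    {"dx": 0,"dy": 0.086,"dz": 0.532,"yaw": 0,"claw": -0.5},
    {"dx": 0,"dy": 0.086,"dz": 0.532,"yaw": 0,"claw": 1},
    {"dx": 0,"dy": 0.086,"dz": 0.532,"yaw": 0,"claw": 1},
    {"dx": 0,"dy": 0.086,"dz": 0.532,"yaw": 0,"claw": 1},
    {"dx": 0,"dy": 0.086,"dz": 0.532,"yaw": 0,"claw": 1},
    {"dx": 0,"dy": 0.086,"dz": 0.45,"yaw": 0,"claw": 1},
    {"dx": 0,"dy": 0.086,"dz": 0.35,"yaw": 0,"claw": 1},
    {"dx": 0,"dy": 0.086,"dz": 0.287,"yaw": 0,"claw": 1},
    {"dx": 0,"dy": 0.086,"dz": 0.287,"yaw": 0,"claw": 1},
    {"dx": 0,"dy": 0.086,"dz": 0.287,"yaw": 0,"claw": 1},
  ],
)

```text
time: 57.52
tool_pos: [0.5156, 0.0398, 0.1063]
tool_rot: [-0.001, 0.732, 0.681, -0.001]
contact_force: [-0.7, -0.4, -2.1]
gripper_width: 0.513
grasp_force: 61.7
```

```bash
python3 - <<'E'
from h import *
show(); print(delta([.487,.3385,-.015]))
E
```

```text
t 57.52 tcp [0.5156 0.0398 0.1063] press [-0.0013  0.0565] yawerr 0.0011 F [-0.7 -0.4 -2.1] w 0.513 g 61.7
[ 0.592 -0.099  0.243]
```

>>> send_rows(
  increments=[
    {"dx": 0.1,"dy": -0.02,"dz": -0.05,"yaw": 0,"claw": 1},
    {"dx": 0.2,"dy": -0.04,"dz": -0.05,"yaw": 0,"claw": 1},
    {"dx": 0.3,"dy": -0.06,"dz": -0.05,"yaw": 0,"claw": 1},
    {"dx": 0.4,"dy": -0.08,"dz": -0.05,"yaw": 0,"claw": 1},
    {"dx": 0.5,"dy": -0.1,"dz": -0.05,"yaw": 0,"claw": 1},
    {"dx": 0.592,"dy": -0.1,"dz": 0.0,"yaw": 0,"claw": 1},
    {"dx": 0.592,"dy": -0.1,"dz": 0.1,"yaw": 0,"claw": 1},
    {"dx": 0.592,"dy": -0.1,"dz": 0.19,"yaw": 0,"claw": 1},
    {"dx": 0.592,"dy": -0.1,"dz": 0.225,"yaw": 0,"claw": 1},
    {"dx": 0.592,"dy": -0.1,"dz": 0.238,"yaw": 0,"claw": 1},
    {"dx": 0.592,"dy": -0.1,"dz": 0.243,"yaw": 0,"claw": 1},
    {"dx": 0.592,"dy": -0.1,"dz": 0.243,"yaw": 0,"claw": 1},
    {"dx": 0.592,"dy": -0.1,"dz": 0.243,"yaw": 0,"claw": -0.5},
    {"dx": 0.592,"dy": -0.1,"dz": 0.243,"yaw": 0,"claw": -0.5},
    {"dx": 0.592,"dy": -0.1,"dz": 0.243,"yaw": 0,"claw": -0.5},
    {"dx": 0.592,"dy": -0.1,"dz": 0.2,"yaw": 0,"claw": -0.5},
    {"dx": 0.592,"dy": -0.1,"dz": 0.1,"yaw": 0,"claw": -0.5},
    {"dx": 0.592,"dy": -0.18,"dz": -0.1,"yaw": 0,"claw": -0.5},
    {"dx": 0.592,"dy": -0.18,"dz": -0.28,"yaw": 0,"claw": -0.5},
    {"dx": 0.592,"dy": -0.18,"dz": -0.28,"yaw": 0,"claw": -0.5},
  ],
)

```text
time: 60.02
tool_pos: [0.4487, 0.3412, 0.2443]
tool_rot: [0.0, 0.732, 0.681, 0.001]
contact_force: [0.2, 1.0, 1.1]
gripper_width: 0.749
grasp_force: 0.0
```

```bash
python3 - <<'E'
from h import *
show()
for t in wtins(z=.047): print(t)
print(tins())
E
```

```text
t 60.02 tcp [0.4487 0.3412 0.2443] press [-0.0898  0.3523] yawerr 0.0012 F [0.2 1.  1.1] w 0.749 g 0.0
(322.0, 174.0, 'diam', np.float64(0.037), 'world', [0.4895, 0.3371], 'press', [-0.0488, 0.3512])
(391.8, 173.2, 'diam', np.float64(0.0371), 'world', [0.5709, 0.3322], 'press', [0.0328, 0.3523])
[(127, [433.1, 240.7], [0.4536, -0.4104], [-0.0304, -0.3969])]
```

>>> send_rows(
  increments=[
    {"dx": -0.1,"dy": 0,"dz": 0,"yaw": 0,"claw": -0.5},
    {"dx": -0.2,"dy": 0,"dz": 0,"yaw": 0,"claw": -0.5},
    {"dx": -0.3,"dy": 0,"dz": 0,"yaw": 0,"claw": -0.5},
    {"dx": -0.4,"dy": 0,"dz": 0,"yaw": 0,"claw": -0.5},
    {"dx": -0.5,"dy": 0,"dz": 0,"yaw": 0,"claw": -0.5},
    {"dx": -0.6,"dy": 0,"dz": 0,"yaw": 0,"claw": -0.5},
    {"dx": -0.7,"dy": 0.01,"dz": 0,"yaw": 0,"claw": -0.5},
    {"dx": -0.8,"dy": 0.02,"dz": 0,"yaw": 0,"claw": -0.5},
    {"dx": -0.9,"dy": 0.034,"dz": 0,"yaw": 0,"claw": -0.5},
    {"dx": -1.0,"dy": 0.034,"dz": 0,"yaw": 0,"claw": -0.5},
  ],
)

```text
time: 61.38
tool_pos: [0.4304, -0.1604, 0.2415]
tool_rot: [0.001, 0.732, 0.681, 0.0]
contact_force: [0.9, 0.9, 0.6]
gripper_width: 0.749
grasp_force: 0.0
```

>>> send_rows(
  increments=[
    {"dx": -0.1,"dy": 0,"dz": 0,"yaw": 0,"claw": -0.5},
    {"dx": -0.2,"dy": 0,"dz": 0,"yaw": 0,"claw": -0.5},
    {"dx": -0.3,"dy": 0,"dz": 0,"yaw": 0,"claw": -0.5},
    {"dx": -0.4,"dy": 0,"dz": 0,"yaw": 0,"claw": -0.5},
    {"dx": -0.495,"dy": 0,"dz": 0,"yaw": 0,"claw": -0.5},
    {"dx": -0.495,"dy": 0,"dz": 0,"yaw": 0,"claw": -0.5},
    {"dx": -0.495,"dy": 0,"dz": 0,"yaw": 0,"claw": -0.5},
    {"dx": -0.495,"dy": 0,"dz": 0,"yaw": 0,"claw": -0.5},
  ],
)

```text
time: 62.38
tool_pos: [0.4132, -0.4045, 0.2409]
tool_rot: [0.0, 0.731, 0.682, 0.0]
contact_force: [-0.1, 0.7, 0.4]
gripper_width: 0.752
grasp_force: 0.0
```

```bash
python3 - <<'E'
from h import *
show()
for t in wtins(): print(t); T=t[7]
for t in wtins():
    if abs(t[0]-325)<40: print(delta([*t[5],-.030]))
E
```

```text
t 62.38 tcp [ 0.4132 -0.4045  0.2409] press [-0.0712 -0.394 ] yawerr 0.0023 F [-0.1  0.7  0.4] w 0.752 g 0.0
(321.9, 175.5, 'diam', np.float64(0.0349), 'world', [0.4537, -0.4111], 'press', [-0.0303, -0.3976])
[-0.008  0.082  0.542]
```

>>> send_rows(
  increments=[
    {"dx": -0.008,"dy": 0.082,"dz": 0.1,"yaw": 0,"claw": -0.5},
    {"dx": -0.008,"dy": 0.082,"dz": 0.2,"yaw": 0,"claw": -0.5},
    {"dx": -0.008,"dy": 0.082,"dz": 0.3,"yaw": 0,"claw": -0.5},
    {"dx": -0.008,"dy": 0.082,"dz": 0.4,"yaw": 0,"claw": -0.5},
    {"dx": -0.008,"dy": 0.082,"dz": 0.48,"yaw": 0,"claw": -0.5},
    {"dx": -0.008,"dy": 0.082,"dz": 0.52,"yaw": 0,"claw": -0.5},
    {"dx": -0.008,"dy": 0.082,"dz": 0.541,"yaw": 0,"claw": -0.5},
    {"dx": -0.008,"dy": 0.082,"dz": 0.541,"yaw": 0,"claw": -0.5},
    {"dx": -0.008,"dy": 0.082,"dz": 0.541,"yaw": 0,"claw": -0.5},
    {"dx": -0.008,"dy": 0.082,"dz": 0.541,"yaw": 0,"claw": 1},
    {"dx": -0.008,"dy": 0.082,"dz": 0.541,"yaw": 0,"claw": 1},
    {"dx": -0.008,"dy": 0.082,"dz": 0.541,"yaw": 0,"claw": 1},
    {"dx": -0.008,"dy": 0.082,"dz": 0.541,"yaw": 0,"claw": 1},
  ],
)

```text
time: 64.1
tool_pos: [0.4545, -0.4138, -0.0281]
tool_rot: [0.002, 0.732, 0.681, -0.0]
contact_force: [-1.0, 0.8, 6.2]
gripper_width: 0.519
grasp_force: 61.9
```

```bash
python3 - <<'E'
from h import *
show(); print(delta([*tow((.0003,-.001)),.045]))
E
```

```text
t 64.1 tcp [ 0.4545 -0.4138 -0.0281] press [-0.0293 -0.4002] yawerr 0.001 F [-1.   0.8  6.2] w 0.519 g 61.9
[ 0.798  0.06  -0.148]
```

>>> send_rows(
  increments=[
    {"dx": 0,"dy": 0,"dz": -0.1,"yaw": 0,"claw": 1},
    {"dx": 0,"dy": 0,"dz": -0.2,"yaw": 0,"claw": 1},
    {"dx": 0.1,"dy": 0.01,"dz": -0.3,"yaw": 0,"claw": 1},
    {"dx": 0.2,"dy": 0.02,"dz": -0.36,"yaw": 0,"claw": 1},
    {"dx": 0.3,"dy": 0.03,"dz": -0.36,"yaw": 0,"claw": 1},
    {"dx": 0.4,"dy": 0.04,"dz": -0.36,"yaw": 0,"claw": 1},
    {"dx": 0.5,"dy": 0.05,"dz": -0.36,"yaw": 0,"claw": 1},
    {"dx": 0.6,"dy": 0.06,"dz": -0.36,"yaw": 0,"claw": 1},
    {"dx": 0.7,"dy": 0.06,"dz": -0.36,"yaw": 0,"claw": 1},
    {"dx": 0.796,"dy": 0.06,"dz": -0.3,"yaw": 0,"claw": 1},
    {"dx": 0.796,"dy": 0.06,"dz": -0.2,"yaw": 0,"claw": 1},
    {"dx": 0.796,"dy": 0.06,"dz": -0.15,"yaw": 0,"claw": 1},
    {"dx": 0.796,"dy": 0.06,"dz": -0.15,"yaw": 0,"claw": 1},
    {"dx": 0.796,"dy": 0.06,"dz": -0.15,"yaw": 0,"claw": 1},
    {"dx": 0.796,"dy": 0.06,"dz": -0.15,"yaw": 0,"claw": 1},
  ],
)

```text
time: 65.97
tool_pos: [0.5133, -0.0181, 0.0469]
tool_rot: [0.001, 0.732, 0.681, 0.001]
contact_force: [0.6, 0.0, -0.6]
gripper_width: 0.516
grasp_force: 61.6
```

```bash
python3 - <<'E'
from h import *
show(); print(delta([*tow((.0003,-.002)),-.014]))
E
```

```text
t 65.97 tcp [ 0.5133 -0.0181  0.0469] press [ 0.0007 -0.0014] yawerr 0.0006 F [ 0.6  0.  -0.6] w 0.516 g 61.6
[-0.001 -0.001  0.122]
```

>>> send_rows(
  increments=[
    {"dx": -0.001,"dy": -0.001,"dz": 0.05,"yaw": 0,"claw": 1},
    {"dx": -0.001,"dy": -0.001,"dz": 0.09,"yaw": 0,"claw": 1},
    {"dx": -0.001,"dy": -0.001,"dz": 0.11,"yaw": 0,"claw": 1},
    {"dx": -0.001,"dy": -0.001,"dz": 0.121,"yaw": 0,"claw": 1},
    {"dx": -0.001,"dy": -0.001,"dz": 0.121,"yaw": 0,"claw": 1},
    {"dx": -0.001,"dy": -0.001,"dz": 0.121,"yaw": 0,"claw": -0.5},
    {"dx": -0.001,"dy": -0.001,"dz": 0.121,"yaw": 0,"claw": -0.5},
    {"dx": -0.001,"dy": -0.001,"dz": 0.121,"yaw": 0,"claw": -0.5},
    {"dx": -0.001,"dy": -0.001,"dz": 0.08,"yaw": 0,"claw": -0.5},
    {"dx": -0.001,"dy": -0.001,"dz": 0,"yaw": 0,"claw": -0.5},
    {"dx": 0,"dy": -0.04,"dz": -0.1,"yaw": 0,"claw": -0.5},
    {"dx": 0,"dy": -0.089,"dz": -0.2,"yaw": 0,"claw": -0.5},
    {"dx": 0,"dy": -0.089,"dz": -0.3,"yaw": 0,"claw": -0.5},
    {"dx": 0,"dy": -0.089,"dz": -0.404,"yaw": 0,"claw": -0.5},
    {"dx": 0,"dy": -0.089,"dz": -0.404,"yaw": 0,"claw": -0.5},
    {"dx": 0,"dy": -0.089,"dz": -0.404,"yaw": 0,"claw": -0.5},
    {"dx": 0,"dy": -0.089,"dz": -0.404,"yaw": 0,"claw": -0.5},
  ],
)

```text
time: 68.1
tool_pos: [0.4665, -0.0143, 0.2446]
tool_rot: [-0.001, 0.732, 0.681, -0.001]
contact_force: [0.2, -0.1, -0.9]
gripper_width: 0.749
grasp_force: 0.0
```

```bash
python3 - <<'E'
from h import *
show()
for t in wtins(z=.056): print(t)
print(delta([*tow((.1405,0)),.30]),delta([*tow((.1405,0)),.189]))
E
```

```text
t 68.1 tcp [ 0.4665 -0.0143  0.2446] press [-0.0463 -0.0009] yawerr 0.001 F [ 0.2 -0.1 -0.9] w 0.749 g 0.0
(536.0, 268.5, 'diam', np.float64(0.0302), 'world', [0.7642, -0.1537], 'press', [0.2607, -0.1184])
(328.7, 173.3, 'diam', np.float64(0.035), 'world', [0.513, -0.0166], 'press', [0.0002, 0.0001])
[ 0.001  0.373 -0.112] [0.001 0.374 0.11 ]
```

>>> send_rows(
  increments=[
    {"dx": 0,"dy": 0,"dz": -0.113,"yaw": 0,"claw": -0.5},
    {"dx": 0,"dy": 0.1,"dz": -0.113,"yaw": 0,"claw": -0.5},
    {"dx": 0,"dy": 0.2,"dz": -0.113,"yaw": 0,"claw": -0.5},
    {"dx": 0,"dy": 0.3,"dz": -0.113,"yaw": 0,"claw": -0.5},
    {"dx": 0,"dy": 0.373,"dz": -0.113,"yaw": 0,"claw": -0.5},
    {"dx": 0,"dy": 0.373,"dz": -0.113,"yaw": 0,"claw": -0.5},
    {"dx": 0,"dy": 0.373,"dz": -0.113,"yaw": 0,"claw": -0.5},
    {"dx": 0,"dy": 0.373,"dz": -0.05,"yaw": 0,"claw": -0.5},
    {"dx": 0,"dy": 0.373,"dz": 0.02,"yaw": 0,"claw": -0.5},
    {"dx": 0,"dy": 0.373,"dz": 0.07,"yaw": 0,"claw": -0.5},
    {"dx": 0,"dy": 0.373,"dz": 0.11,"yaw": 0,"claw": -0.5},
    {"dx": 0,"dy": 0.373,"dz": 0.11,"yaw": 0,"claw": -0.5},
    {"dx": 0,"dy": 0.373,"dz": 0.11,"yaw": 0,"claw": 1},
    {"dx": 0,"dy": 0.373,"dz": 0.11,"yaw": 0,"claw": 1},
    {"dx": 0,"dy": 0.373,"dz": 0.11,"yaw": 0,"claw": 1},
    {"dx": 0,"dy": 0.373,"dz": 0.11,"yaw": 0,"claw": 1},
    {"dx": 0,"dy": 0.373,"dz": 0.11,"yaw": 0,"claw": 1},
    {"dx": 0,"dy": 0.373,"dz": 0.11,"yaw": 0,"claw": 1},
  ],
)

```text
time: 70.4
tool_pos: [0.6526, -0.0278, 0.1935]
tool_rot: [-0.001, 0.732, 0.681, -0.001]
contact_force: [-6.3, 0.3, 4.5]
gripper_width: 0.137
grasp_force: 58.4
```

```bash
python3 - <<'E'
from h import *
show()
E
```

```text
t 70.4 tcp [ 0.6526 -0.0278  0.1935] press [ 0.1404 -0.0009] yawerr 0.0007 F [-6.3  0.3  4.5] w 0.137 g 58.4
```

>>> send_rows(
  increments=[
    {"dx": 0,"dy": -0.039,"dz": -0.004,"yaw": 0,"claw": 1},
    {"dx": 0,"dy": -0.079,"dz": -0.004,"yaw": 0,"claw": 1},
    {"dx": 0,"dy": -0.119,"dz": 0,"yaw": 0,"claw": 1},
    {"dx": 0,"dy": -0.158,"dz": 0.007,"yaw": 0,"claw": 1},
    {"dx": 0,"dy": -0.196,"dz": 0.019,"yaw": 0,"claw": 1},
    {"dx": 0,"dy": -0.232,"dz": 0.034,"yaw": 0,"claw": 1},
    {"dx": 0,"dy": -0.267,"dz": 0.053,"yaw": 0,"claw": 1},
    {"dx": 0,"dy": -0.3,"dz": 0.075,"yaw": 0,"claw": 1},
    {"dx": 0,"dy": -0.331,"dz": 0.1,"yaw": 0,"claw": 1},
    {"dx": 0,"dy": -0.359,"dz": 0.128,"yaw": 0,"claw": 1},
    {"dx": 0,"dy": -0.384,"dz": 0.158,"yaw": 0,"claw": 1},
    {"dx": 0,"dy": -0.406,"dz": 0.191,"yaw": 0,"claw": 1},
    {"dx": 0,"dy": -0.425,"dz": 0.226,"yaw": 0,"claw": 1},
    {"dx": 0,"dy": -0.441,"dz": 0.263,"yaw": 0,"claw": 1},
    {"dx": 0,"dy": -0.452,"dz": 0.301,"yaw": 0,"claw": 1},
    {"dx": 0,"dy": -0.46,"dz": 0.34,"yaw": 0,"claw": 1},
    {"dx": 0,"dy": -0.46,"dz": 0.35,"yaw": 0,"claw": 1},
    {"dx": 0,"dy": -0.46,"dz": 0.355,"yaw": 0,"claw": 1},
    {"dx": 0,"dy": -0.46,"dz": 0.355,"yaw": 0,"claw": 1},
    {"dx": 0,"dy": -0.46,"dz": 0.355,"yaw": 0,"claw": 1},
  ],
)

```text
time: 72.9
tool_pos: [0.4227, -0.0086, 0.0184]
tool_rot: [-0.005, 0.732, 0.681, -0.0]
contact_force: [-21.8, 11.9, 32.0]
gripper_width: 0.142
grasp_force: 75.1
```

```bash
python3 - <<'E'
from h import *
show()
E
```

```text
t 72.9 tcp [ 0.4227 -0.0086  0.0184] press [-0.0904  0.0016] yawerr 0.0004 F [-21.8  11.9  32. ] w 0.142 g 75.1
```

>>> send_rows(
  increments=[
    {"dx": 0,"dy": 0.004,"dz": -0.036,"yaw": 0,"claw": 1},
    {"dx": 0,"dy": 0.009,"dz": -0.057,"yaw": 0,"claw": 1},
    {"dx": 0,"dy": 0.014,"dz": -0.077,"yaw": 0,"claw": 1},
    {"dx": 0,"dy": 0.021,"dz": -0.097,"yaw": 0,"claw": 1},
    {"dx": 0,"dy": 0.029,"dz": -0.117,"yaw": 0,"claw": 1},
    {"dx": 0,"dy": 0.038,"dz": -0.136,"yaw": 0,"claw": 1},
    {"dx": 0,"dy": 0.048,"dz": -0.155,"yaw": 0,"claw": 1},
    {"dx": 0,"dy": 0.059,"dz": -0.173,"yaw": 0,"claw": 1},
    {"dx": 0,"dy": 0.071,"dz": -0.19,"yaw": 0,"claw": 1},
    {"dx": 0,"dy": 0.084,"dz": -0.207,"yaw": 0,"claw": 1},
    {"dx": 0,"dy": 0.097,"dz": -0.223,"yaw": 0,"claw": 1},
    {"dx": 0,"dy": 0.112,"dz": -0.239,"yaw": 0,"claw": 1},
    {"dx": 0,"dy": 0.127,"dz": -0.253,"yaw": 0,"claw": 1},
    {"dx": 0,"dy": 0.143,"dz": -0.267,"yaw": 0,"claw": 1},
    {"dx": 0,"dy": 0.16,"dz": -0.28,"yaw": 0,"claw": 1},
    {"dx": 0,"dy": 0.177,"dz": -0.292,"yaw": 0,"claw": 1},
    {"dx": 0,"dy": 0.195,"dz": -0.304,"yaw": 0,"claw": 1},
    {"dx": 0,"dy": 0.214,"dz": -0.314,"yaw": 0,"claw": 1},
    {"dx": 0,"dy": 0.233,"dz": -0.323,"yaw": 0,"claw": 1},
    {"dx": 0,"dy": 0.252,"dz": -0.331,"yaw": 0,"claw": 1},
  ],
)

```text
time: 75.4
tool_pos: [0.5511, -0.0196, 0.1819]
tool_rot: [0.0, 0.732, 0.681, 0.002]
contact_force: [-1.1, 5.2, 4.2]
gripper_width: 0.139
grasp_force: 64.7
```

>>> send_rows(
  increments=[
    {"dx": 0,"dy": 0.02,"dz": -0.008,"yaw": 0,"claw": 1},
    {"dx": 0,"dy": 0.04,"dz": -0.014,"yaw": 0,"claw": 1},
    {"dx": 0,"dy": 0.061,"dz": -0.019,"yaw": 0,"claw": 1},
    {"dx": 0,"dy": 0.082,"dz": -0.023,"yaw": 0,"claw": 1},
    {"dx": 0,"dy": 0.102,"dz": -0.026,"yaw": 0,"claw": 1},
    {"dx": 0,"dy": 0.124,"dz": -0.028,"yaw": 0,"claw": 1},
    {"dx": 0,"dy": 0.145,"dz": -0.028,"yaw": 0,"claw": 1},
    {"dx": 0,"dy": 0.166,"dz": -0.028,"yaw": 0,"claw": 1},
    {"dx": 0,"dy": 0.187,"dz": -0.027,"yaw": 0,"claw": 1},
    {"dx": 0,"dy": 0.208,"dz": -0.024,"yaw": 0,"claw": 1},
    {"dx": 0,"dy": 0.212,"dz": -0.024,"yaw": 0,"claw": 1},
    {"dx": 0,"dy": 0.212,"dz": -0.024,"yaw": 0,"claw": 1},
  ],
)

```text
time: 76.9
tool_pos: [0.6523, -0.0283, 0.1914]
tool_rot: [-0.003, 0.732, 0.681, -0.004]
contact_force: [-11.1, 1.4, 6.0]
gripper_width: 0.143
grasp_force: 66.7
```

```bash
python3 - <<'E'
from h import *
show()
E
```

```text
t 76.9 tcp [ 0.6523 -0.0283  0.1914] press [ 0.1401 -0.0014] yawerr 0.0009 F [-11.1   1.4   6. ] w 0.143 g 66.7
```

>>> send_rows(
  increments=[
    {"dx": 0,"dy": -0.003,"dz": 0,"yaw": 0,"claw": 1},
    {"dx": 0,"dy": -0.003,"dz": 0,"yaw": 0,"claw": -0.5},
    {"dx": 0,"dy": -0.003,"dz": 0,"yaw": 0,"claw": -0.5},
    {"dx": 0,"dy": -0.003,"dz": 0,"yaw": 0,"claw": -0.5},
    {"dx": 0,"dy": -0.003,"dz": -0.06,"yaw": 0,"claw": -0.5},
    {"dx": 0,"dy": -0.003,"dz": -0.16,"yaw": 0,"claw": -0.5},
    {"dx": 0,"dy": -0.003,"dz": -0.24,"yaw": 0,"claw": -0.5},
    {"dx": -0.1,"dy": -0.08,"dz": -0.24,"yaw": 0,"claw": 1},
    {"dx": -0.2,"dy": -0.15,"dz": -0.24,"yaw": 0,"claw": 1},
    {"dx": -0.3,"dy": -0.22,"dz": -0.2,"yaw": 0,"claw": 1},
    {"dx": -0.38,"dy": -0.282,"dz": -0.1,"yaw": 0,"claw": 1},
    {"dx": -0.38,"dy": -0.282,"dz": 0.0,"yaw": 0,"claw": 1},
    {"dx": -0.38,"dy": -0.282,"dz": 0.1,"yaw": 0,"claw": 1},
    {"dx": -0.38,"dy": -0.282,"dz": 0.2,"yaw": 0,"claw": 1},
    {"dx": -0.38,"dy": -0.282,"dz": 0.3,"yaw": 0,"claw": 1},
    {"dx": -0.38,"dy": -0.282,"dz": 0.36,"yaw": 0,"claw": 1},
    {"dx": -0.38,"dy": -0.282,"dz": 0.4,"yaw": 0,"claw": 1},
    {"dx": -0.38,"dy": -0.282,"dz": 0.4,"yaw": 0,"claw": 1},
  ],
)

```text
time: 79.15
tool_pos: [0.4997, -0.2066, -0.0101]
tool_rot: [-0.002, 0.732, 0.681, -0.001]
contact_force: [0.1, 0.6, 0.1]
gripper_width: 0.001
grasp_force: 0.0
```

>>> send_rows(
  increments=[
    {"dx": 0.03,"dy": 0,"dz": 0,"yaw": 0,"claw": 1},
    {"dx": 0.06,"dy": 0,"dz": 0,"yaw": 0,"claw": 1},
    {"dx": 0.08,"dy": 0,"dz": 0,"yaw": 0,"claw": 1},
    {"dx": 0.1,"dy": 0,"dz": 0,"yaw": 0,"claw": 1},
    {"dx": 0.12,"dy": 0,"dz": 0,"yaw": 0,"claw": 1},
    {"dx": 0.14,"dy": 0,"dz": 0,"yaw": 0,"claw": 1},
    {"dx": 0.16,"dy": 0,"dz": 0,"yaw": 0,"claw": 1},
    {"dx": 0.175,"dy": 0,"dz": 0,"yaw": 0,"claw": 1},
    {"dx": 0.19,"dy": 0,"dz": 0,"yaw": 0,"claw": 1},
    {"dx": 0.2,"dy": 0,"dz": 0,"yaw": 0,"claw": 1},
    {"dx": 0.208,"dy": 0,"dz": 0,"yaw": 0,"claw": 1},
    {"dx": 0.214,"dy": 0,"dz": 0,"yaw": 0,"claw": 1},
    {"dx": 0.214,"dy": 0,"dz": 0,"yaw": 0,"claw": 1},
  ],
)

```text
time: 80.78
tool_pos: [0.5099, -0.1046, -0.0073]
tool_rot: [0.004, 0.732, 0.682, -0.002]
contact_force: [1.0, -19.0, 1.1]
gripper_width: -0.002
grasp_force: 8.9
```

>>> send_rows(
  increments=[
    {"dx": -0.03,"dy": 0,"dz": 0,"yaw": 0,"claw": 1},
    {"dx": -0.06,"dy": 0,"dz": 0,"yaw": 0,"claw": 1},
    {"dx": -0.09,"dy": 0,"dz": 0,"yaw": 0,"claw": 1},
    {"dx": -0.12,"dy": 0,"dz": 0,"yaw": 0,"claw": 1},
    {"dx": -0.15,"dy": 0,"dz": 0,"yaw": 0,"claw": 1},
    {"dx": -0.19,"dy": 0,"dz": 0,"yaw": 0,"claw": 1},
    {"dx": -0.22,"dy": 0,"dz": -0.05,"yaw": 0,"claw": 1},
    {"dx": -0.22,"dy": -0.03,"dz": -0.15,"yaw": 0,"claw": -0.5},
    {"dx": -0.2,"dy": -0.06,"dz": -0.25,"yaw": 0,"claw": -0.5},
    {"dx": -0.12,"dy": -0.09,"dz": -0.35,"yaw": 0,"claw": -0.5},
    {"dx": -0.04,"dy": -0.09,"dz": -0.45,"yaw": 0,"claw": -0.5},
    {"dx": 0.06,"dy": -0.09,"dz": -0.52,"yaw": 0,"claw": -0.5},
    {"dx": 0.16,"dy": -0.09,"dz": -0.52,"yaw": 0,"claw": -0.5},
    {"dx": 0.26,"dy": -0.09,"dz": -0.52,"yaw": 0,"claw": -0.5},
    {"dx": 0.28,"dy": -0.09,"dz": -0.52,"yaw": 0,"claw": -0.5},
    {"dx": 0.28,"dy": -0.09,"dz": -0.52,"yaw": 0,"claw": -0.5},
    {"dx": 0.28,"dy": -0.09,"dz": -0.52,"yaw": 0,"claw": -0.5},
    {"dx": 0.28,"dy": -0.09,"dz": -0.52,"yaw": 0,"claw": -0.5},
  ],
)

```text
time: 83.02
tool_pos: [0.474, 0.041, 0.2517]
tool_rot: [-0.0, 0.733, 0.681, -0.0]
contact_force: [0.2, -0.5, -0.4]
gripper_width: 0.745
grasp_force: 0.0
```

```bash
python3 - <<'E'
from h import *
show()
for t in wtins(z=.048): print(t)
E
```

```text
t 83.03 tcp [0.474  0.041  0.2517] press [-0.0428  0.0548] yawerr -0.0009 F [ 0.2 -0.5 -0.4] w 0.745 g 0.0
(323.9, 171.0, 'diam', np.float64(0.0354), 'world', [0.5174, 0.0388], 'press', [0.0007, 0.0557])
```

>>> send_rows(
  increments=[
    {"dx": 0,"dy": 0.087,"dz": 0.1,"yaw": 0,"claw": -0.5},
    {"dx": 0,"dy": 0.087,"dz": 0.2,"yaw": 0,"claw": -0.5},
    {"dx": 0,"dy": 0.087,"dz": 0.3,"yaw": 0,"claw": -0.5},
    {"dx": 0,"dy": 0.087,"dz": 0.4,"yaw": 0,"claw": -0.5},
    {"dx": 0,"dy": 0.087,"dz": 0.47,"yaw": 0,"claw": -0.5},
    {"dx": 0,"dy": 0.087,"dz": 0.51,"yaw": 0,"claw": -0.5},
    {"dx": 0,"dy": 0.087,"dz": 0.532,"yaw": 0,"claw": -0.5},
    {"dx": 0,"dy": 0.087,"dz": 0.532,"yaw": 0,"claw": -0.5},
    {"dx": 0,"dy": 0.087,"dz": 0.532,"yaw": 0,"claw": 1},
    {"dx": 0,"dy": 0.087,"dz": 0.532,"yaw": 0,"claw": 1},
    {"dx": 0,"dy": 0.087,"dz": 0.532,"yaw": 0,"claw": 1},
    {"dx": 0,"dy": 0.087,"dz": 0.532,"yaw": 0,"claw": 1},
    {"dx": 0,"dy": 0.087,"dz": 0.45,"yaw": 0,"claw": 1},
    {"dx": 0,"dy": 0.087,"dz": 0.35,"yaw": 0,"claw": 1},
    {"dx": 0,"dy": 0.087,"dz": 0.287,"yaw": 0,"claw": 1},
    {"dx": 0,"dy": 0.087,"dz": 0.287,"yaw": 0,"claw": 1},
    {"dx": 0,"dy": 0.087,"dz": 0.287,"yaw": 0,"claw": 1},
  ],
)

```text
time: 85.2
tool_pos: [0.5162, 0.0392, 0.1066]
tool_rot: [-0.001, 0.732, 0.681, -0.001]
contact_force: [0.3, -0.3, -1.3]
gripper_width: 0.517
grasp_force: 61.5
```

```bash
python3 - <<'E'
from h import *
show(); print(delta([.407,.342,-.015]))
E
```

```text
t 85.2 tcp [0.5162 0.0392 0.1066] press [-0.0006  0.056 ] yawerr 0.0011 F [ 0.3 -0.3 -1.3] w 0.517 g 61.5
[ 0.588 -0.26   0.244]
```

>>> send_rows(
  increments=[
    {"dx": 0.1,"dy": -0.05,"dz": -0.05,"yaw": 0,"claw": 1},
    {"dx": 0.2,"dy": -0.1,"dz": -0.05,"yaw": 0,"claw": 1},
    {"dx": 0.3,"dy": -0.15,"dz": -0.05,"yaw": 0,"claw": 1},
    {"dx": 0.4,"dy": -0.2,"dz": -0.05,"yaw": 0,"claw": 1},
    {"dx": 0.5,"dy": -0.25,"dz": -0.05,"yaw": 0,"claw": 1},
    {"dx": 0.588,"dy": -0.26,"dz": 0.0,"yaw": 0,"claw": 1},
    {"dx": 0.588,"dy": -0.26,"dz": 0.1,"yaw": 0,"claw": 1},
    {"dx": 0.588,"dy": -0.26,"dz": 0.19,"yaw": 0,"claw": 1},
    {"dx": 0.588,"dy": -0.26,"dz": 0.225,"yaw": 0,"claw": 1},
    {"dx": 0.588,"dy": -0.26,"dz": 0.238,"yaw": 0,"claw": 1},
    {"dx": 0.588,"dy": -0.26,"dz": 0.243,"yaw": 0,"claw": 1},
    {"dx": 0.588,"dy": -0.26,"dz": 0.243,"yaw": 0,"claw": 1},
    {"dx": 0.588,"dy": -0.26,"dz": 0.243,"yaw": 0,"claw": -0.5},
    {"dx": 0.588,"dy": -0.26,"dz": 0.243,"yaw": 0,"claw": -0.5},
    {"dx": 0.588,"dy": -0.26,"dz": 0.243,"yaw": 0,"claw": -0.5},
    {"dx": 0.588,"dy": -0.26,"dz": 0.2,"yaw": 0,"claw": -0.5},
    {"dx": 0.588,"dy": -0.26,"dz": 0.1,"yaw": 0,"claw": -0.5},
    {"dx": 0.588,"dy": -0.26,"dz": -0.1,"yaw": 0,"claw": -0.5},
    {"dx": 0.588,"dy": -0.26,"dz": -0.28,"yaw": 0,"claw": -0.5},
    {"dx": 0.588,"dy": -0.26,"dz": -0.28,"yaw": 0,"claw": -0.5},
  ],
)

```text
time: 87.7
tool_pos: [0.4084, 0.3415, 0.2481]
tool_rot: [0.0, 0.732, 0.681, 0.0]
contact_force: [0.6, 0.1, -0.9]
gripper_width: 0.749
grasp_force: 0.0
```

```bash
python3 - <<'E'
from h import *
show()
for t in wtins(z=.047): print(t)
a=manip.grab_frame('wrist'); b=manip.grab_frame('top'); c=manip.grab_frame('scene')
o=np.zeros((590,800,3),'uint8'); o[:300,:400]=cv2.resize(a,(400,300)); o[:300,400:]=cv2.resize(b,(400,300)); o[300:,:400]=cv2.resize(b[110:260,225:425],(400,290)); o[300:,400:]=cv2.resize(c[180:380,230:470],(400,290))
cv2.imwrite('pics/final.png',cv2.cvtColor(o,cv2.COLOR_RGB2BGR))
E
```

```text
t 87.7 tcp [0.4084 0.3415 0.2481] press [-0.13    0.3497] yawerr 0.001 F [ 0.6  0.1 -0.9] w 0.749 g 0.0
(288.2, 172.7, 'diam', np.float64(0.0364), 'world', [0.4096, 0.3409], 'press', [-0.1288, 0.3492])
(357.1, 170.9, 'diam', np.float64(0.0363), 'world', [0.4907, 0.3372], 'press', [-0.0477, 0.3514])
(426.1, 169.6, 'diam', np.float64(0.0375), 'world', [0.5715, 0.333], 'press', [0.0333, 0.3531])
```

View pics/final.png

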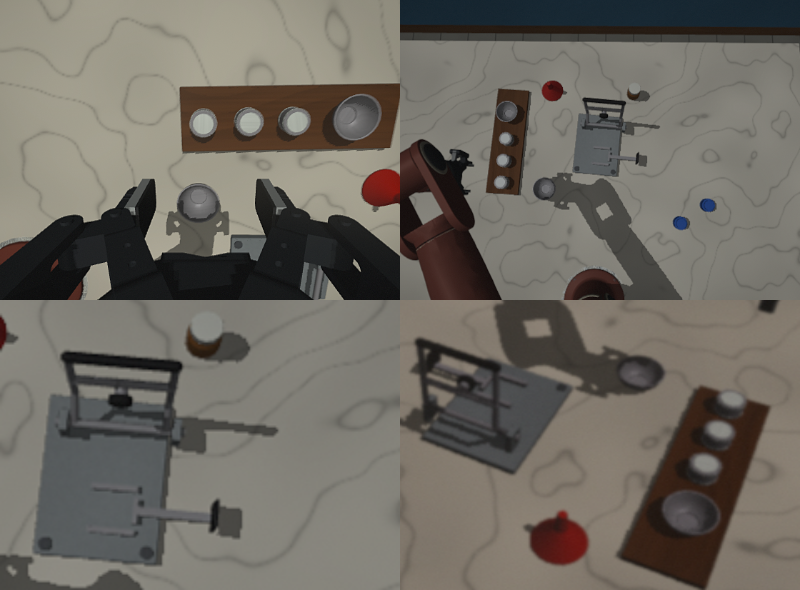

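The composite shows three tins upright on the plank with flush lids (wrist quadrant about (203,122), (248,122), (294,121)). The lever is up, the ejector thumb is home, and the bowls, jar and funnel have not moved.

```bash
python3 -c "
from plant import manip
print(manip.job_done())"
```

```text
the job is handed in; nothing more can be done
None
```

The job is handed in at about 88 s: all three tins there were pressed shut, ejected and stood upright on the plank, with the lever and ejector home; the bowls, jar, funnel and blue look-alikes were left alone; my first grasp closed empty above a tin, because the fingertips sit about 40 mm short of the stated TCP, and I corrected for that.

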